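# Take the cover off a lamp house with its sprung catch wedged open

### The job

The cover of the slant-front lamp house has to come off. Pull its locking pin out of the staple, and push the wooden wedge up the slope, thin end first, between the side rail and the roller of the sprung catch, far enough that the catch stays open with your hand off it; only then lift the cover off by its handle and set it down gently, flat and handle up, on the worktop. In the end the pin lies in the steel parts tray and the wedge still holds the catch open; do not wrench the cover against the catch, and do not shift or knock over the dropper bottle, the vial or the blower.

Things in the scene. Friction and masses are not known exactly. Their poses are not given: they have to be found in the camera images.
- panel: Sloping front of the white lamp house (fixed, 196 wide, 255 deep; all sizes in mm). It faces left, rising 30 deg to the right. x up the slope, y level and roughly away from the robot, z out of the slope; origin = centre of the cover's top face, flush with the slope (z = 0), 155 above the worktop. Slope: x -165 (front edge, 72 above the worktop) to +74 (192), then a level top 48 deep; y -80 to +116.
- slot_mouth (a point): Lower end of the gap for the wedge, on the slope, at panel (-146, +7, 0); axes as the panel's. The gap runs up the slope between the flat face (panel y = +12, looking to -y) of an aluminium side rail (x -146 to -95, y +12 to +21, 24 high) and the catch's roller; 10 wide while the catch is shut.
- catch (a joint): Sprung steel rocker catch, turns in the plane of the slope about panel (-104, -20); 0 = shut, about 0.43 rad with the wedge's full width in the gap, stop at 0.65. Its hook finger lies over the cover's front lug and clears it from 0.33 rad. The spring presses the roller to the rail with 2.5 N (shut) to 5 N (wedged); driving the wedge in takes 5 to 10 N.
- catch_roller (a point): Upright, freely turning roller on the catch's tail, 10 dia., 22 high: its axis, half-way up (13.5 above the slope). Shut: at panel (-134, -3); the wedge moves it 14 in -y. Nothing of the catch stands higher than 27.
- wedge_grip (a point): Beech wedge on its side, 120 long, 24 wide, 32 high: point half-way up, mid-width, 34 from the blunt end. x to the thin end: parallel from -34 to +46, then the -y side tapers to 5 wide at +86; +y side straight, goes flat on the rail. In place: underside on the slope, x up the slope, this point at panel x = -170 (parallel part 10 past the roller); gripped here fingers clear the rail.
- pin_grip (a point): Locking pin: centre of its upright black grip, 24 (x) x 14 (y) x 38 high (z). A steel shank, 8 dia., runs from it in -x through the staple, over the cover's hasp strap; undersides of grip and shank are level, 19 below this point, 4.5 above the slope. Axes as the panel's. The pin comes out in its own +x, up the slope: pull 70. 60 g.
- pin_tip (a point): Shank's end, on its axis, 63 from the grip's centre (a rounded nose of 5 follows); the whole pin is 80 long.
- staple (a point): Wire staple on the slope beside the cover, at panel (-10, +76), 23 high, through a slot in the cover's hasp strap; the point is 10 above the slope. Its opening is 12 wide.
- cover_grip (a point): Aluminium cover, plate 116 x 116 x 6, bow handle: centre of the black bar, 14 wide (y), 84 long (x), 23 to 37 above the plate; this point is 30 above the plate's top, 36 above its underside. Axes as the panel's. Plate sits 6 deep in a recess; its hasp strap reaches to y = +101, its front lug to x = -83 (y -44 to -32). Raise it 32 along z to clear the staple. 0.3 kg.
- tray: Steel parts tray, fixed: 110 (x) x 160 (y) outside, walls 3 thick, 22 high, floor 3 thick; origin under its centre. It stands to the left or the right of the lamp house, the wedge on the other side.
- dropper: Amber dropper bottle, 33 dia., 102 high; origin at the centre of its underside. Leave alone.
- vial: White capped vial, 24 dia., 54 high; origin at the centre of its underside. Leave alone.
- blower: Rubber dust blower, a bulb 47 dia. with an upright nozzle, 118 high; origin at the centre of its underside. Leave alone.
There are look-alikes about, which are no part of the job. Leave any purple look-alike of the part that bears wedge_grip alone.

How it is judged:
On the way, in this order (a step that is already met when the one before it is completed fails the run):
1. the pin is out of the staple and the wedge holds the catch open with the hand off it, the cover still seated (distance between pin_grip and staple above 0.08 m and value of joint catch above 0.33 rad and contact force between wedge and catch above 0.3 N and contact force between the fingers and wedge below 0.2 N and contact force between the fingers and catch below 0.2 N and z of cover_grip in the frame of panel below 0.037 m), for 0.2 s.
2. the cover is lifted clear of the staple, the catch still wedged open (z of cover_grip in the frame of panel above 0.07 m and value of joint catch above 0.33 rad), for 0.05 s.
At the end, for the whole second after the job is handed in: The wedge alone still holds the catch open (0.33 rad or more); the cover lies flat on the worktop, handle up (tilt under 0.1 rad, grip 31 to 41 mm high), at rest; the pin lies wholly inside the tray, below 40 mm, at rest (value of joint catch above 0.33 rad and contact force between wedge and catch above 0.3 N and height (world z) of cover_grip between 0.031 and 0.041 m and angle between cover_grip's own z axis and vertical below 0.1 rad and linear speed of each of cover, pin below 0.02 m/s and x of pin_grip in the frame of tray between -0.052 and 0.052 m and y of pin_grip in the frame of tray between -0.077 and 0.077 m and x of pin_tip in the frame of tray between -0.052 and 0.052 m and y of pin_tip in the frame of tray between -0.077 and 0.077 m and height (world z) of pin_grip below 0.04 m); the robot touches nothing.
It fails at once if the dropper is shifted more than 20 mm or tipped (distance of dropper from where it was at the start of the episode above 0.02 m or angle between dropper's own z axis and vertical above 0.35 rad).
It fails at once if the vial is shifted more than 20 mm or tipped (distance of vial from where it was at the start of the episode above 0.02 m or angle between vial's own z axis and vertical above 0.35 rad).
It fails at once if the blower is shifted more than 20 mm or tipped (distance of blower from where it was at the start of the episode above 0.02 m or angle between blower's own z axis and vertical above 0.35 rad).
It fails at once if the cover is wrenched against the catch with more than 20 N (contact force between cover and catch above 20 N).
It fails at once if the cover is dropped (falls freely faster than 0.5 m/s) (contact force between the fingers and cover below 0.05 N and linear speed of cover above 0.5 m/s).
It also fails if it takes over 72 s, if anything falls off the work surface, if the arm or the gripper's body presses on something with over 40 N, if the wrist force passes 120 N, or if a joint passes its speed limit or range.

### The arm

A 7-joint arm with a two-finger parallel gripper is mounted at the origin on a cart in front of the work surface, level with it; the furniture and walls round the work are solid. World frame = base frame: x ahead of the robot, y to its left, z up, the work surface at z = 0. Lengths are in m, angles in rad, forces in N, time in s.
With the tool pointing down it reaches from about 0.4 to 0.85 m from the base axis. Payload 4.4 kg.
Tool frame: the origin (TCP) lies between the finger pads; the fingertips stand 19 mm ahead of it and the grasp point (between the pads) is the TCP; z points along the fingers, y is the line along which they close (so a half turn about z gives the same grasp; the last joint's range is limited). The gripper opens to 94 mm and grips with 3 to 60 N. Pads are 16 mm wide; open, the fingers measure 119 mm over their backs; the gripper's body (75 mm by 177 mm) begins 78 mm behind the grasp point.
Start: joints at [-1.192, 0.628, 0.038, 1.517, -0.027, 0.996, -0.02], TCP at [0.28, 0.587, 0.192] pointing down, gripper open.
Joint ranges: [-3.06, 3.06], [-0.37, 2.12], [-1.25, 1.32], [0.18, 2.47], [-1.1, 4.24], [0.23, 1.98], [-2.94, 2.94]. Speed limits (rad/s): [2.57, 2.57, 3.14, 3.14, 3.14, 3.14, 3.14].

### API

Orientations are given as a 3x3 rotation matrix whose columns are the frame's x, y, z axes.
In Python, from bench import * gives the robot as it stands.
- The arm moves only by the tool arm_command, never from a script. Its argument "deltas" is one flat list of numbers, 7 for each row, row after row: the shift along the world's x, y, z in mm, then the turn, a rotation vector about the world's x, y, z in degrees, then the finger opening in mm, from 0 to 94. A call has exactly 5 rows; each row shifts and turns the commanded pose from where the row before left it; what a row does not reach is not made up. A row lasts 1/12 s, in which the tool goes at most 41.7 mm and 7.16 degrees, less where a joint would pass 70% of its speed; a pose out of reach is approached as far as the arm can. A call is refused whole if a number of a shift passes 41.7 or a number of a turn 7.16, either way. A call with a gripper value outside its range is refused whole. The fingers move at their own pace and stop on an object; "squeeze" is the grip in N (left out, the last holds). Time passes only in rows, so rows that do not move let the fingers close, or fill a call up. It gives the time, the measured TCP pose, the force, the opening and the grip force at its end, in the units of the state.
- sense(): the state, without advancing time (a new reading comes with each control period).
- capture(name): name is "scene" or "top"; returns a dict with "frame" (420x560x3 uint8, red, green, blue), "fov_y" (degrees; the focal length in pixels is half the picture's height over the tangent of half this angle, whatever the lens; pixels are square), "cx", "cy" (the principal point, pixels), "k1" (the pictures are not rectified: a ray, as slopes to the right and down, at radius r is drawn at 1 + k1 r^2 times it, then the intrinsics apply), "R" (3x3) and "t" (3): a world point X has camera coordinates R X + t. Camera axes: x right, y down, z forward; pixel columns grow to the right and rows downward; lengths in m; the calibration is good to about 2 mm. A picture is of the moment at which its call begins. There is no depth.
- close_job(): hands the job in; it is judged then, once.
The state is a dict: "clock": time; "joint_pos": joint angles; "joint_velocities": joint speeds; "joint_efforts": joint torques, N m; "ee_pos": TCP position; "ee_rot": TCP orientation; "contact_force": force on the tool from outside, world axes, zero at the start; "torque": the same for the moment, N m; "opening": finger opening in m; "grasp_force": force on a finger pad.
Only numpy, scipy, OpenCV 4.12 (cv2) and the standard library are available. Lean on these libraries where they do the work, as an engineer would, in place of code of your own. Each camera call takes 0.05 s, during which the arm holds its last target. There are 200 camera calls.

## Working session

There is one attempt and no reset: what is moved stays moved. The work goes in short steps, Python scripts to look and compute and a tool call to move; the robot and the scene stay as the last step left them, time stands still between calls to the robot, and variables do not carry over. Pictures are saved under pics/ and viewed, at most 10 in all, crops included, and the job is handed in when it is done.

Besides the shell and the picture viewer there is one more tool, called in YAML: its name, and indented under it one key for each argument. arm_command: Moves the arm, as the interface text tells. Its arguments: {"type":"object","properties":{"deltas":{"type":"array","items":{"type":"number"}},"squeeze":{"type":"number"}},"required":["deltas"]}

```bash
mkdir -p pics; cat > h.py <<'E'
from bench import *
import numpy as np, cv2
def snap(n,f):
    c=capture(n); cv2.imwrite('pics/'+f,c['frame'][:,:,::-1]); return c
E
python3 - <<'E'
from h import *
import pickle
for n in("scene","top"):
    c=snap(n,n+'0.png'); pickle.dump(c,open(n+'0.pkl','wb'))
    print(n,c['fov_y'],c['cx'],c['cy'],c['k1'],(-c['R'].T@c['t']).round(3),c['R'].round(3).tolist())
s=sense(); print(s['clock'],s['ee_pos'],s['ee_rot'],s['opening'])
E
```

```text
scene 42.84798923446201 278.0323523866137 206.79083754199624 -0.14705456339929796 [-0.466 -0.894  0.785] [[0.678, -0.734, 0.022], [-0.292, -0.297, -0.909], [0.674, 0.61, -0.416]]
top 48.89341646716729 274.76821685269164 206.8114700170503 -0.11093301978088838 [0.487 0.091 1.449] [[-0.002, -1.0, 0.021], [-0.998, 0.001, -0.07], [0.07, -0.021, -0.997]]
0.1 [0.2794043  0.58622808 0.19088073] [[-9.02698090e-01  4.30273993e-01 -6.69747897e-04]
 [ 4.30274513e-01  9.02696858e-01 -1.49228307e-03]
 [-3.75112731e-05 -1.63525653e-03 -9.99998662e-01]] 0.09402809455267373
```

View pics/scene0.png

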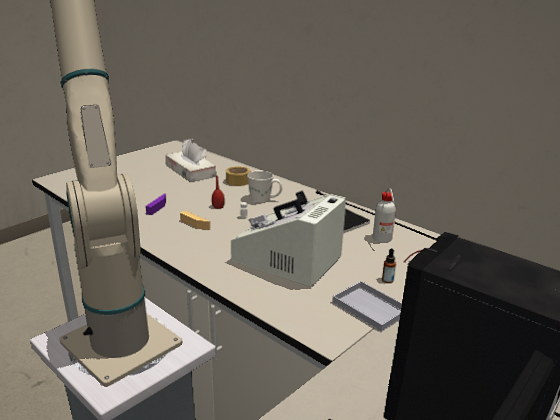

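View pics/top0.png

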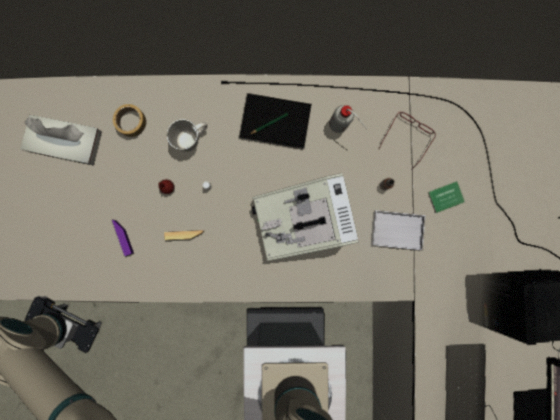

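The top view shows these:
- Lamp house at about (305,217), tray at (398,230).
- Wedge candidates: orange/beech at (184,236) and purple at (122,238). The beech one fits, because purple is a look-alike to leave alone.
- Blower (167,186), vial (207,186), dropper (387,184).

I'll enlarge to confirm and pick pixels.

```bash
python3 - <<'E'
from h import *
a=cv2.imread('pics/top0.png')
b=a[165:270,150:360]  # 210x105
h1=cv2.resize(a[168:268,240:365],None,fx=6.2,fy=6.0,interpolation=cv2.INTER_CUBIC)
h1=cv2.resize(a[170:268,245:365],None,fx=6,fy=6,interpolation=cv2.INTER_CUBIC)
cv2.imwrite('pics/c1.png',h1)
p=cv2.resize(a[215:260,150:215],None,fx=6,fy=6,interpolation=cv2.INTER_CUBIC)
q=cv2.resize(a[170:260,362:430],None,fx=6,fy=6,interpolation=cv2.INTER_CUBIC)
o=np.zeros((540,800,3),np.uint8);o[:270,:390]=p;o[:540,392:800]=q
cv2.imwrite('pics/c2.png',o)
E
```

```text
(no output)
```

View pics/c1.png

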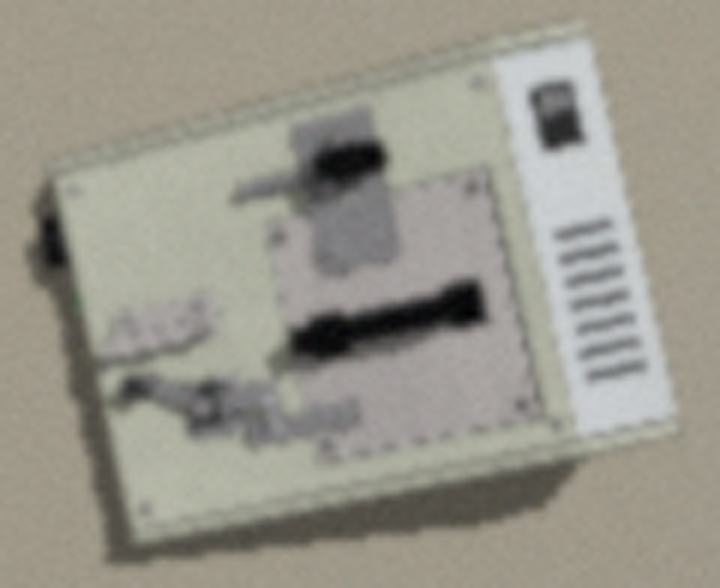

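View pics/c2.png

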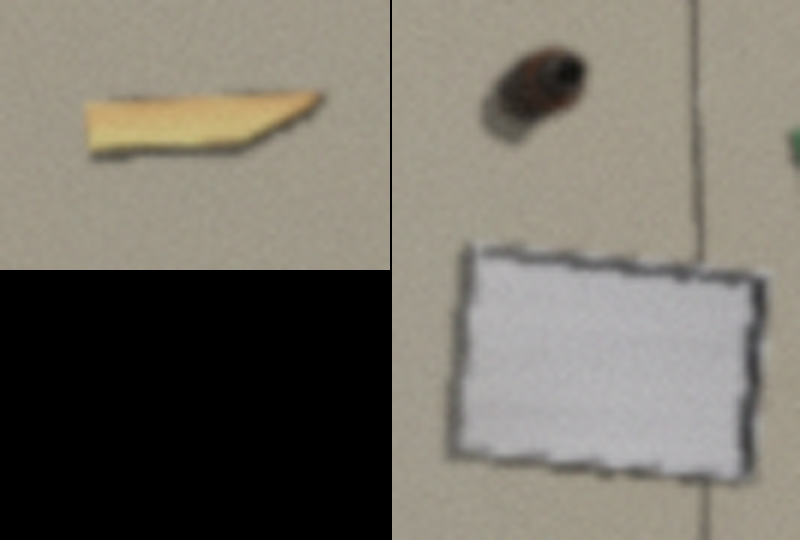

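Confirmed: the beech wedge has its thin end to the right at about (203,231) and its taper on the near side, already roughly aligned with the panel's x. The pin grip is at about (303,196), with the shank to the left. I'll fit the poses from the corners and use a scene crop as well.

```bash
python3 - <<'E'
from h import *
a=cv2.imread('pics/scene0.png')
o=np.zeros((600,800,3),np.uint8)
o[:, :]=0
p=cv2.resize(a[185:295,225:353],None,fx=5,fy=5,interpolation=cv2.INTER_CUBIC)
o[:550,:640]=p
q=cv2.resize(a[205:235,175:213],None,fx=4,fy=4,interpolation=cv2.INTER_CUBIC)
o[:120,645:797]=q
cv2.imwrite('pics/c3.png',o)
E
```

```text
(no output)
```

View pics/c3.png

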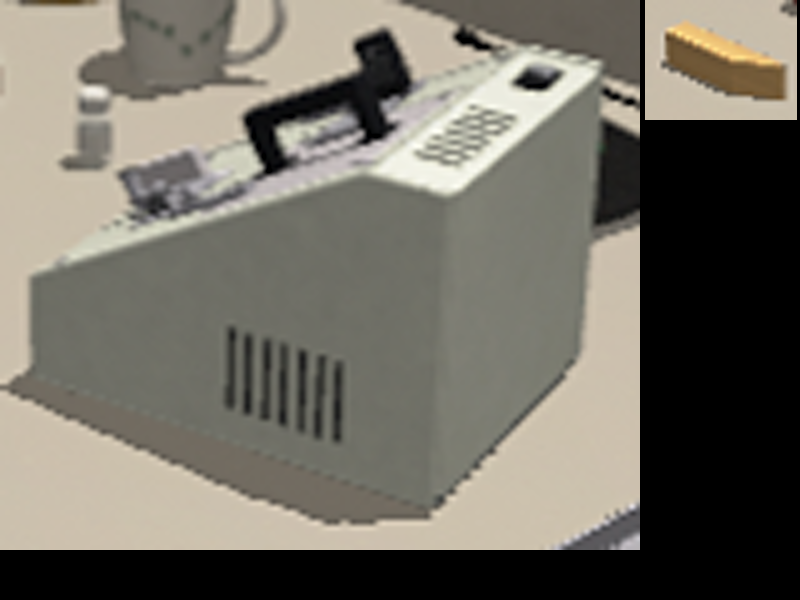

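```bash
cat >> h.py <<'E'
import pickle
from scipy.optimize import least_squares
def proj(c,X):
    X=np.atleast_2d(X); f=210/np.tan(np.radians(c['fov_y']/2))
    p=X@c['R'].T+c['t']; s=p[:,:2]/p[:,2:]; s=s*(1+c['k1']*(s**2).sum(1,keepdims=True))
    return s*f+[c['cx'],c['cy']]
def Rz(a): return np.array([[np.cos(a),-np.sin(a),0],[np.sin(a),np.cos(a),0],[0,0,1]])
t30=np.radians(30)
Ry=np.array([[np.cos(t30),0,-np.sin(t30)],[0,1,0],[np.sin(t30),0,np.cos(t30)]])
def frame(q,z,R): return lambda P: np.atleast_2d(P)@(Rz(q[2])@R).T+[q[0],q[1],z]
def fit(obs,z,R,q0,loss='soft_l1'):
    # obs: (cam, modelpts, pixels)
    r=lambda q: np.concatenate([(proj(c,frame(q,z,R)(M))-U).ravel() for c,M,U in obs])
    s=least_squares(r,q0,loss=loss,x_scale=[.01,.01,.01]); return s.x,r(s.x).reshape(-1,2).round(1)
def up(u,off,k): return (np.array(u,float)+.5)/k-.5+np.array(off)
E
cat > fit.py <<'E'
from h import *
T=pickle.load(open('top0.pkl','rb'));S=pickle.load(open('scene0.pkl','rb'))
c,s=np.cos(t30),np.sin(t30)
lv=lambda y:[74+48*c,y,-48*s]
bs=lambda x,y,z:[x*c-z*0,y,0]
k=1e-3
MT=np.array([[-165,116,0],[-165,-80,0],[74,116,0],[74,-80,0],lv(116),lv(-80),[-58,58,0],[58,58,0],[58,-58,0],[42,0,37],[-42,0,37]])*k
UT=up([(52,172),(135,540),(493,60),(578,435),(590,35),(675,425),(272,218),(488,172),(540,420),(485,302),(295,342)],(245,170),6)
MS=np.array([[-165,-80,0],[74,-80,0],lv(-80),lv(116)])*k
US=up([(32,275),(365,178),(445,195),(600,65)],(225,185),5)
P,r=fit([(T,MT,UT),(S,MS,US)],.155,Ry,[.55,.0,-1.34]);print('panel',P.round(4),np.degrees(P[2]),'\n',r.tolist())
I=np.eye(3)
W=np.array([[-34,12,16],[-34,-12,16],[46,-12,16],[86,9.5,16]])*k
UW=up([(86,103),(92,152),(240,148),(322,96)],(150,215),6)
W2=np.array([[-34,-12,16],[46,-12,16],[86,7,16],[86,7,-16],[-34,-12,-16]])*k
UW2=up([(665-645,30),(743-645,63),(785-645,67),(785-645,98),(667-645,62)],(175,205),4)
w,r=fit([(T,W,UW),(S,W2,UW2)],.016,I,[.5,.4,-1.57]);print('wedge',w.round(4),np.degrees(w[2]),'\n',r.tolist())
B=np.array([[55,-80,22],[55,80,22],[-55,80,22],[-55,-80,22]])*k
UB=up([(373,278),(78,250),(63,455),(353,478)],(362,170),6)
b,r=fit([(T,B,UB)],0,I,[.5,-.25,0]);print('tray',b.round(4),r.tolist())
def pix(u,z):
    return least_squares(lambda q:(proj(T,[q[0],q[1],z])[0]-u),[.5,0]).x
for n,u,z in(('blower',(167,186),.03),('vial',(207,185),.054),('dropper',(386,184),.08)): print(n,pix(u,z).round(3))
pickle.dump((P,w,b),open('fit.pkl','wb'))
F=frame(P,.155,Ry)
for n,p in dict(grip=(17+0+36,76,23.5),handle=(0,0,30),staple=(-10,76,10),wedgegoal=(-170,0,16),mouth=(-146,7,0)).items(): print(n,F(np.array(p)*k).round(4),proj(T,F(np.array(p)*k)).round(1),proj(S,F(np.array(p)*k)).round(1))
print((Rz(P[2])@Ry).round(4).tolist())
E
python3 fit.py
```

```text
panel [ 0.5326 -0.0375 -1.3672] -78.33218660240952 
 [[0.3, -2.7], [-0.2, 0.4], [-0.6, -3.4], [0.4, 4.1], [0.2, -2.6], [1.3, 2.1], [-1.2, 1.0], [-0.5, -0.2], [-0.3, -0.3], [-6.0, 0.8], [-1.6, 0.1], [0.4, 1.2], [-0.0, 0.3], [0.8, 1.7], [2.4, 1.3]]
wedge [ 0.4996  0.3678 -1.5099] -86.51231434382998 
 [[-0.1, 0.1], [-0.8, -0.2], [0.5, -1.1], [-0.5, -0.3], [0.2, 1.1], [-2.6, -0.0], [-0.1, 0.8], [0.3, 2.0], [0.3, 1.8]]
tray [ 0.5124 -0.3238 -0.0959] [[0.2, -0.6], [-0.4, -0.7], [-0.7, 0.3], [1.0, 1.0]]
blower [0.651 0.395]
vial [0.651 0.268]
dropper [ 0.652 -0.273]
grip [[ 0.614  -0.0556  0.2019]] [[319.1 192.2]] [[315.7 194.1]]
handle [[ 0.5296 -0.0228  0.181 ]] [[306.6 223.5]] [[286.4 206.3]]
staple [[ 0.6043 -0.0088  0.1587]] [[300.7 197.2]] [[300.  204.3]]
wedgegoal [[0.5013 0.1145 0.0839]] [[257.3 234.3]] [[243.9 225.5]]
mouth [[0.5139 0.0877 0.082 ]] [[266.3 230. ]] [[253.4 227.6]]
[[0.1751, 0.9793, -0.1011], [-0.8481, 0.2022, 0.4897], [0.5, 0.0, 0.866]]
```

```bash
cat > ov.py <<'E'
from h import *
P,w,b=pickle.load(open('fit.pkl','rb'))
F=frame(P,.155,Ry)
def box(c,h):
    s=np.array([[i,j,l] for i in(-1,1) for j in(-1,1) for l in(-1,1)])
    return np.array(c)+s*np.array(h)
E12=[(i,j) for i in range(8) for j in range(i) if bin(i^j).count('1')==1]
def ov(im,c,off,k,boxes):
    for B,col in boxes:
        p=((proj(c,B)-off+.5)*k-.5)
        for i,j in E12: cv2.line(im,tuple(np.int32(p[i]*8)),tuple(np.int32(p[j]*8)),col,1,cv2.LINE_AA,3)
k=1e-3
bx=[(F(k*box((0,0,30),(42,7,7))),(0,0,255)),(F(k*box((0,0,-3),(58,58,3))),(0,255,0)),(F(k*box((10,76,23.5),(12,7,19))),(255,0,0)),
(F(k*box((-120.5,16.5,12),(25.5,4.5,12))),(255,0,255)),(F(k*box((-134,-3,13.5),(5,5,11))),(0,200,255)),(F(k*box((-45.5,18,-10),(119.5,98,10))),(255,255,0))]
if __name__=='__main__':
    T=pickle.load(open('top0.pkl','rb'));S=pickle.load(open('scene0.pkl','rb'))
    a=cv2.resize(cv2.imread('pics/top0.png')[180:266,250:352],None,fx=5,fy=5,interpolation=cv2.INTER_CUBIC);ov(a,T,(250,180),5,bx)
    d=cv2.resize(cv2.imread('pics/scene0.png')[188:245,228:328],None,fx=5,fy=5,interpolation=cv2.INTER_CUBIC);ov(d,S,(228,188),5,bx)
    o=np.zeros((600,800,3),np.uint8)
    a=cv2.resize(a,None,fx=.86,fy=.86);d=cv2.resize(d,None,fx=.72,fy=.72)
    a=a[:,:438]; o[:a.shape[0],:a.shape[1]]=a; d=d[:,:360]; o[:d.shape[0],440:440+d.shape[1]]=d
    cv2.imwrite('pics/ov1.png',o[:380])
E
python3 ov.py
```

```text
(no output)
```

View pics/ov1.png

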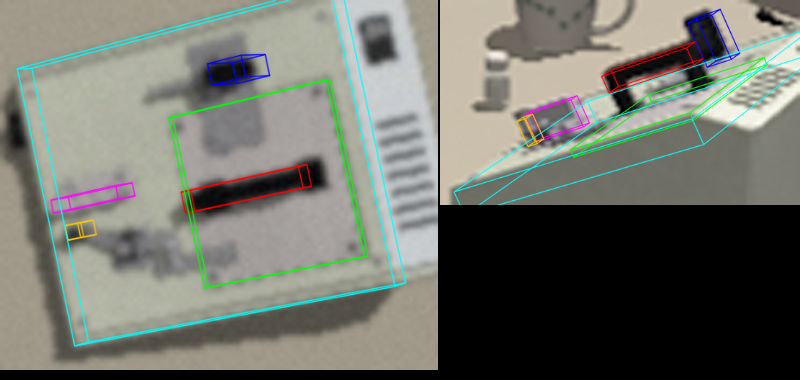

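The overlay shows the cover plate agrees to about 1 px, the pin grip sits nearer panel x≈5, and the rail needs a numeric check. I'll check it and work out the moves to the pin.

```bash
cat >> h.py <<'E'
from scipy.spatial.transform import Rotation as Ro
def go(pos,Rt):
    s=sense(); d=(np.array(pos)-s['ee_pos'])*1000; rv=Ro.from_matrix(Rt@s['ee_rot'].T).as_rotvec(degrees=True)
    print('t',s['clock'],'d mm',d.round(1),'rot',rv.round(2),'F',s['contact_force'].round(1),'op',round(s['opening']*1000,1),'g',round(s['grasp_force'],1))
def pan():
    P,w,b=pickle.load(open('fit.pkl','rb')); R=Rz(P[2])@Ry
    return (lambda p: frame(P,.155,Ry)(np.array(p)*1e-3)[0]), R, np.stack([-R[:,0],R[:,1],-R[:,2]],1), w,b
E
python3 - <<'E'
from h import *
T=pickle.load(open('top0.pkl','rb'));S=pickle.load(open('scene0.pkl','rb'))
F,R,RT,w,b=pan()
print('rail pred',proj(T,F((-120.5,16.5,24))),'meas 271.2,223.7')
for x in(3,6,9):print('grip pred',x,proj(T,F((x,76,36))),'meas 302.9,195.9',proj(S,F((x,76,42))))
print('cover c',proj(T,F((0,0,0))), 'meas',up([((272+488+540+330)/4,(218+172+420+455)/4)],(245,170),6))
go(F((6,76,28+80)),RT)
E
```

```text
rail pred [[269.12287225 225.86710788]] meas 271.2,223.7
grip pred 3 [[300.93064808 196.3695439 ]] meas 302.9,195.9 [[298.98787045 192.8918843 ]]
grip pred 6 [[301.89729358 196.12781893]] meas 302.9,195.9 [[299.81334315 192.60568996]]
grip pred 9 [[302.86600109 195.88558239]] meas 302.9,195.9 [[300.64075848 192.31882734]]
cover c [[311.01448834 222.74169722]] meas [[312.5        222.29166667]]
t 0.1 d mm [ 317.8 -560.6   60.7] rot [-24.39 -19.24 -51.58] F [-0.6  0.6  0.3] op 94.0 g 0.0
```

arm_command:
  deltas: [16,-28,6,-1.22,-0.96,-2.58,94,16,-28,6,-1.22,-0.96,-2.58,94,16,-28,6,-1.22,-0.96,-2.58,94,16,-28,6,-1.22,-0.96,-2.58,94,16,-28,6,-1.22,-0.96,-2.58,94]

```text
clock: 0.52
ee_pos: [0.36, 0.4451, 0.2216]
ee_rot: [[-0.778, 0.625, 0.071], [0.615, 0.78, -0.116], [-0.128, -0.047, -0.991]]
contact_force: [2.0, 0.9, 0.2]
opening: 0.0938
grasp_force: 0.0
```

arm_command:
  deltas: [16,-28,6,-1.22,-0.96,-2.58,94,16,-28,6,-1.22,-0.96,-2.58,94,16,-28,6,-1.22,-0.96,-2.58,94,16,-28,6,-1.22,-0.96,-2.58,94,16,-28,6,-1.22,-0.96,-2.58,94]

```text
clock: 0.93
ee_pos: [0.4399, 0.3052, 0.2518]
ee_rot: [[-0.607, 0.787, 0.113], [0.751, 0.614, -0.242], [-0.259, -0.062, -0.964]]
contact_force: [0.5, -0.0, 0.6]
opening: 0.0942
grasp_force: 0.0
```

arm_command:
  deltas: [16,-28,0,-1.22,-0.96,-2.58,50,16,-28,0,-1.22,-0.96,-2.58,50,16,-28,0,-1.22,-0.96,-2.58,50,16,-28,0,-1.22,-0.96,-2.58,50,16,-28,0,-1.22,-0.96,-2.58,50]

```text
clock: 1.35
ee_pos: [0.5199, 0.1655, 0.2515]
ee_rot: [[-0.401, 0.908, 0.123], [0.831, 0.417, -0.369], [-0.386, -0.046, -0.921]]
contact_force: [1.3, -0.1, -0.2]
opening: 0.0644
grasp_force: 0.0
```

arm_command:
  deltas: [16,-28,0,-1.22,-0.96,-2.58,40,16,-28,0,-1.22,-0.96,-2.58,40,16,-28,0,-1.22,-0.96,-2.58,40,16,-28,0,-1.22,-0.96,-2.58,40,16,-28,0,-1.22,-0.96,-2.58,40]

```text
clock: 1.77
ee_pos: [0.6, 0.0256, 0.2514]
ee_rot: [[-0.173, 0.98, 0.101], [0.848, 0.201, -0.49], [-0.5, 0.001, -0.866]]
contact_force: [0.2, 0.1, 0.4]
opening: 0.04
grasp_force: 0.0
```

```bash
python3 - <<'E'
from h import *
F,R,RT,w,b=pan()
go(F((6,76,28+80)),RT); print(sense()['joint_pos'].round(2))
E
```

```text
t 1.7667 d mm [-2.8  0.   0.2] rot [0.02 0.05 0.09] F [0.2 0.1 0.4] op 40.0 g 0.0
[-0.76  0.61  0.56  1.66  0.26  1.   -0.22]
```

arm_command:
  deltas: [0,-4.4,-7.8,0,0,0,40,0,-4.4,-7.8,0,0,0,40,0.6,-4.4,-7.8,0,0,0,40,0.6,-4.4,-7.8,0,0,0,40,0.6,-4.4,-7.8,0,0,0,40]

```text
clock: 2.18
ee_pos: [0.601, 0.0058, 0.2115]
ee_rot: [[-0.177, 0.979, 0.102], [0.848, 0.204, -0.488], [-0.499, 0.0, -0.867]]
contact_force: [0.3, 1.0, 0.0]
opening: 0.04
grasp_force: 0.0
```

```bash
cat >> h.py <<'E'
def look(f,ct,cs,kt=6,ks=6,w=66,h=66):
    o=[]
    for n,(u,v),k in(('top',ct,kt),('scene',cs,ks)):
        c=capture(n); pickle.dump(c,open(n+'.pkl','wb')); a=c['frame'][v-h//2:v+h//2,u-w//2:u+w//2,::-1]
        o.append(cv2.resize(a,None,fx=k,fy=k,interpolation=cv2.INTER_CUBIC))
    cv2.imwrite('pics/'+f,np.hstack(o))
E
python3 - <<'E'
from h import *
F,R,RT,w,b=pan()
look('pin1.png',(303,200),(300,196))
go(F((6,76,28)),RT)
for c in('top','scene'):
    c=pickle.load(open(c+'.pkl','rb'));s=sense();print(proj(c,s['ee_pos']),proj(c,s['ee_pos']+s['ee_rot']@[0,0,.019]),proj(c,F((6,76,42))))
E
```

```text
t 2.2833 d mm [  5.1 -18.  -29. ] rot [ 0.01 -0.11 -0.02] F [-0.8  0.   0.5] op 39.9 g 0.0
[[297.32505655 196.94389445]] [[300.30465362 196.80371593]] [[300.97640062 196.17183331]]
[[296.18058704 186.32060752]] [[298.9029084  192.44268836]] [[299.81334315 192.60568996]]
```

View pics/pin1.png

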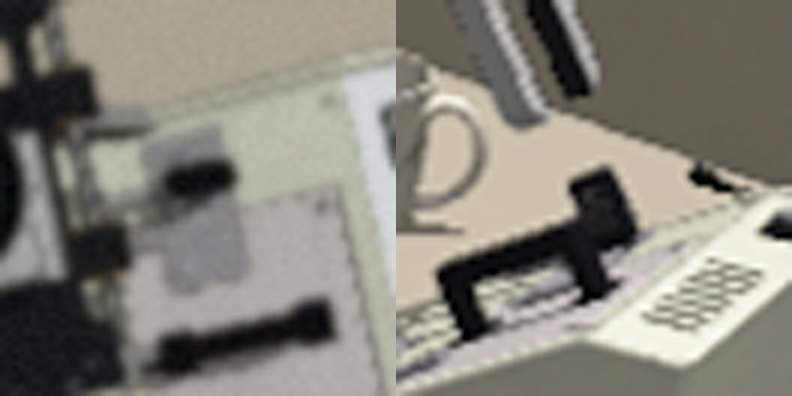

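The scene crop shows the two fingertips at about (288,183) and (298,178). The projection puts the midpoint at (299,192), so I'll check this numerically by differencing with the start image.

```bash
python3 - <<'E'
from h import *
s=sense()
for n,r in(('scene',(172,204,272,312)),('top',(180,216,280,312))):
    c=pickle.load(open(n+'.pkl','rb')); c0=pickle.load(open(n+'0.pkl','rb'))
    d=np.abs(c['frame'].astype(int)-c0['frame']).max(2)>40
    print(n,np.abs(c['R']-c0['R']).max(),c['t']-c0['t'],c['fov_y']-c0['fov_y'],c['cx']-c0['cx'],'start col',r[2])
    for v in range(r[0],r[1],1): print(v,''.join('#' if x else '.' for x in d[v,r[2]:r[3]]))
    for y in(-.026,.026): print('tip pred',proj(c,s['ee_pos']+s['ee_rot']@[0,y,.019]).round(1))
E
```

```text
scene 0.0 [0. 0. 0.] 0.0 0.0 start col 272
172 .............####....####.##............
173 ..............###....####.###...........
174 ...............###...#####.##...........
175 ...............###....####.##...........
176 ...............###....#####.#...........
177 ...............####....####.............
178 ...........##...###....####.............
179 ...........#########....................
180 ...........######.##....................
181 ............######......................
182 ............########....................
183 .............#######....................
184 ...............###......................
185 ........................................
186 ........................................
187 ........................................
188 ........................................
189 ........................................
190 ........................................
191 ........................................
192 ........................................
193 ........................................
194 ........................................
195 ..................
[... 1155 characters left out ...]
.....................
199 #######.........................
200 #######.........................
201 ######..........................
202 #####...........................
203 #####.#####.....................
204 #############...................
205 #############...................
206 #############...................
207 ##############..................
208 ################................
209 ############....................
210 ############....................
211 ############....................
212 ############....................
213 ##########......................
214 ##########......................
215 ###########.....................
tip pred [[302.3 206.1]]
tip pred [[298.3 187.5]]
```

```bash
cat >> h.py <<'E'
def tips(n,r,show=True,c=None):
    c=c or capture(n); c0=pickle.load(open(n+'0.pkl','rb')); s=sense()
    d=np.abs(c['frame'].astype(int)-c0['frame']).max(2)>40
    for v in range(r[0],r[1]): print(v,''.join('#' if x else '.' for x in d[v,r[2]:r[3]]))
    h=s['opening']/2+.006
    for y in(-h,h): print('tip pred',proj(c,s['ee_pos']+s['ee_rot']@[0,y,.019]).round(1))
E
python3 - <<'E'
from h import *
tips('scene',(170,200,272,312))
s=sense();print(s['ee_pos'],s['clock'])
# FK-free check: start image, top
c=pickle.load(open('top0.pkl','rb'));print(proj(c,[.2794,.5862,.1909]))
E
```

```text
170 ............####....####.###............
171 .............###....#####.##............
172 .............####....####.###...........
173 ..............###....########...........
174 ..............####....####.##...........
175 ...............###....####.##...........
176 ................###...#####.#...........
177 ................###....####.............
178 ...........##...###....###..............
179 ...........#########....................
180 ............#####.##....................
181 ............#######.....................
182 .............#######....................
183 ..............#####.....................
184 ...............##.......................
185 ........................................
186 ........................................
187 ........................................
188 ........................................
189 ........................................
190 ........................................
191 ........................................
192 ........................................
193 ........................................
194 ........................................
195 ........................................
196 ........................................
197 ........................................
198 ........................................
199 ........................................
tip pred [[294.4 195.2]]
tip pred [[303.4 189.1]]
[0.6008338  0.00492722 0.21201746] 2.3333
[[ 84.36873359 314.90940579]]
```

```bash
sed -i 's/show=True/th=40/; s/max(2)>40/max(2)>th/' h.py; python3 - <<'E'
from h import *
tips('scene',(176,202,280,312),th=14)
tips('top',(182,212,284,312),th=16)
E
```

```text
176 ..##...####...#####.#...........
177 ....##.####...######............
178 ...#########...###..............
179 ...#########....................
180 ...##########...................
181 ....########....................
182 ....#########...................
183 .....######.....................
184 .......#........................
185 ................................
186 ................................
187 ................................
188 ................................
189 ................................
190 ................................
191 ................................
192 ................................
193 ................................
194 ................................
195 ................................
196 ................................
197 ................................
198 ................................
199 ................................
200 ................................
201 ................................
tip pred [[294.5 194.9]]
tip pred [[303.4 188.9]]
182 ###.........................
183 ####........................
184 ####..............
[... 251 characters left out ...]
.......................
193 ##..........................
194 ##..........................
195 ##..........................
196 ###.........................
197 ###.........................
198 ####........................
199 ####........................
200 ####........................
201 ###.........................
202 ######......................
203 #########...................
204 ##########..................
205 ##########..#...............
206 ############................
207 #############...............
208 #############...............
209 ############................
210 #########...................
211 #########...................
tip pred [[302.  205.5]]
tip pred [[298.  186.9]]
```

```bash
python3 - <<'E'
from h import *
T=pickle.load(open('top0.pkl','rb'));S=pickle.load(open('scene0.pkl','rb'))
s=sense()
for a,b in(((295.5,188.5),(298,178.3)),((296.5,207),(288.5,184.3))):
    q=least_squares(lambda X:np.r_[proj(T,X)[0]-a,proj(S,X)[0]-b],[.6,0,.2]); 
    print(q.x.round(4),q.fun.round(1),'in tool',(s['ee_rot'].T@(q.x-s['ee_pos'])*1000).round(1))
print(s['ee_pos'],s['joint_pos'])
E
```

```text
[0.6197 0.0121 0.2283] [-0.6  0.6  0.9 -0.1] in tool [ -5.2  19.  -14.8]
[0.5718 0.0081 0.2245] [-0.1  0.1  0.2 -0. ] in tool [  1.7 -28.6 -14.5]
[0.60168466 0.00539688 0.21284096] [-0.72136661  0.64251469  0.55277756  1.72205661  0.25968789  0.89724266
 -0.22074587]
```

arm_command:
  deltas: [0.8,-3,-5.2,0,0,0,40,0.8,-3,-5.2,0,0,0,40,0.8,-3,-5.2,0,0,0,40,0.8,-3,-5.2,0,0,0,40,0.8,-3,-5.2,0,0,0,40]

```text
clock: 2.85
ee_pos: [0.6054, -0.0107, 0.186]
ee_rot: [[-0.175, 0.979, 0.102], [0.848, 0.202, -0.489], [-0.5, 0.001, -0.866]]
contact_force: [-0.7, 0.1, 0.6]
opening: 0.0397
grasp_force: 0.0
```

```bash
python3 - <<'E'
from h import *
F,R,RT,w,b=pan();go(F((6,76,28)),RT)
tips('scene',(180,206,280,312),th=14)
tips('top',(182,212,284,312),th=16)
go(F((6,76,28)),RT)
E
```

```text
t 2.85 d mm [-0.1 -2.8 -3.8] rot [-0.02  0.03 -0.  ] F [-0.7  0.1  0.6] op 39.7 g 0.0
180 ....#########...#########.......
181 ....#########...#########.......
182 .....########....#########......
183 .....#########...#########......
184 ......########....########......
185 ......#########...########......
186 ......#########...########......
187 .......########....######.......
188 .......#########...####.........
189 ........########....#...........
190 ........#########...............
191 .........##########.............
192 ..........#######.#.............
193 ...........######...............
194 ................................
195 ................................
196 ................................
197 ................................
198 ................................
199 ................................
200 ................................
201 ................................
202 ................................
203 ................................
204 ................................
205 ................................
tip pred [[299.5 205.2]]
tip pred [[308.2 199. ]]
18
[... 423 characters left out ...]
...
195 ############................
196 ###########.................
197 ##########..................
198 #########...................
199 #########...................
200 #######.....................
201 .####.#.....................
202 #.##########................
203 #.############.####.........
204 .#############....#.........
205 .#############..............
206 .#############..............
207 ###############.............
208 ################............
209 ################............
210 ################............
211 ################............
tip pred [[307.2 205.1]]
tip pred [[303.3 187. ]]
t 2.95 d mm [ 0.5 -2.3 -3.4] rot [ 0.03 -0.05  0.05] F [ 0.1 -0.2 -0.2] op 39.9 g 0.0
```

```bash
python3 - <<'E'
from h import *
look('pin2.png',(300,196),(300,192),kt=8,ks=8,w=50,h=60)
E
```

```text
(no output)
```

View pics/pin2.png

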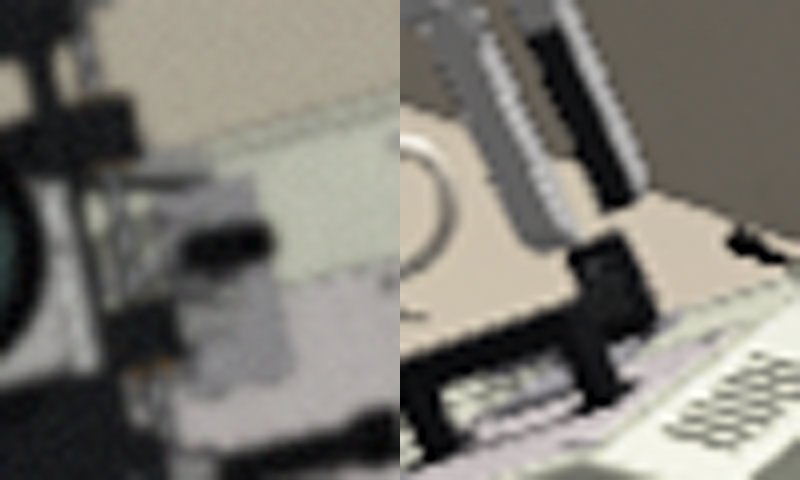

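The crop shows the fingertips (scene about (318,192) and (327,187)) only just at the top of the pin grip (about (325,192)). They sit about 34 mm further back along the tool than the reported TCP plus 19 mm. I'll descend slowly and watch the force.

arm_command:
  deltas: [0.2,-1,-1.8,0,0,0,40,0.2,-1,-1.8,0,0,0,40,0.2,-1,-1.8,0,0,0,40,0.2,-1,-1.8,0,0,0,40,0.2,-1,-1.8,0,0,0,40]

```text
clock: 3.47
ee_pos: [0.6065, -0.0153, 0.1775]
ee_rot: [[-0.175, 0.979, 0.102], [0.848, 0.203, -0.489], [-0.5, 0.001, -0.866]]
contact_force: [0.2, 0.5, -0.8]
opening: 0.0399
grasp_force: 0.0
```

```bash
python3 - <<'E'
from h import *
F,R,RT,w,b=pan();go(F((6,76,28)),RT)
tips('scene',(188,206,280,312),th=14)
E
```

```text
t 3.4667 d mm [-1.2  1.8  4.7] rot [-0.04  0.05 -0.02] F [ 0.2  0.5 -0.8] op 39.9 g 0.0
188 .......#########...########.....
189 ........########....#######.....
190 ........#########....######.....
191 .........########.#..###........
192 .........##########.............
193 ..........##########............
194 ..........##########............
195 ...........#########............
196 ............######..............
197 ................................
198 ................................
199 ................................
200 ................................
201 ................................
202 ................................
203 ................................
204 ................................
205 ................................
tip pred [[300.8 208.1]]
tip pred [[309.5 201.8]]
```

arm_command:
  deltas: [0.2,-1,-1.8,0,0,0,40,0.2,-1,-1.8,0,0,0,40,0.2,-1,-1.8,0,0,0,40,0.2,-1,-1.8,0,0,0,40,0.2,-1,-1.8,0,0,0,40]

```text
clock: 3.93
ee_pos: [0.6075, -0.0204, 0.1685]
ee_rot: [[-0.175, 0.979, 0.102], [0.848, 0.202, -0.489], [-0.5, 0.001, -0.866]]
contact_force: [0.2, -0.4, 0.2]
opening: 0.0399
grasp_force: 0.0
```

```bash
python3 - <<'E'
from h import *
F,R,RT,w,b=pan();go(F((6,76,28)),RT)
tips('scene',(188,206,280,312),th=14)
tips('top',(182,212,284,320),th=16)
E
```

```text
t 3.9333 d mm [-2.2  6.8 13.8] rot [-0.03  0.05 -0.01] F [ 0.2 -0.4  0.2] op 39.9 g 0.0
188 .......#########...########.....
189 ........########....########....
190 ........#########....#######....
191 .........########.#..#######....
192 .........##########....######...
193 .........###########...######...
194 ..........##########....###.....
195 ..........##########............
196 ...........##########...........
197 ...........##########...........
198 ............#########...........
199 .............####.###...........
200 ..............##................
201 ................................
202 ................................
203 ................................
204 ................................
205 ................................
tip pred [[302.3 211.5]]
tip pred [[310.9 205.1]]
182 #############.......................
183 #############.......................
184 ##################..................
185 ##################..................
186 ####################................
187 #####################...............
188 #####################...............
189 #####
[... 283 characters left out ...]
###########........................
197 ###########.........................
198 ###########.........................
199 ##..######..........................
200 ####.###............................
201 #.##.###..#.........................
202 ################..####..............
203 .###.###############................
204 #.#.##############..................
205 ##################..................
206 ##################..................
207 ..##.################...............
208 ..##..###############...............
209 ..##..##############................
210 #####.##############................
211 ###################.................
tip pred [[309.9 204.6]]
tip pred [[306.1 186.8]]
```

```bash
cat >> h.py <<'E'
def tri(a,b):
    T=pickle.load(open('top0.pkl','rb'));S=pickle.load(open('scene0.pkl','rb'))
    q=least_squares(lambda X:np.r_[proj(T,X)[0]-a,proj(S,X)[0]-b],[.6,0,.2]); return q.x,q.fun.round(1)
def inpan(X):
    P,w,b=pickle.load(open('fit.pkl','rb')); return ((X-[P[0],P[1],.155])@(Rz(P[2])@Ry)*1000).round(1)
E
python3 - <<'E'
from h import *
s=sense();print('tcp in panel',inpan(s['ee_pos']))
for a,b in(((304.5,187.5),(305,194)),((304.5,208),(295.5,200))):
    X,f=tri(a,b);print(f,'tool',(s['ee_rot'].T@(X-s['ee_pos'])*1000).round(1),'panel',inpan(X))
# grip top centre tri
X,f=tri((302.9,195.9),(up([(385,45)],(225,185),5)[0])); print('griptop',f,inpan(X))
E
```

```text
tcp in panel [ 5.4 76.5 12.4]
[-1.2  1.1  1.6 -0.2] tool [ -6.6  19.4 -16.9] panel [12.  95.9 29.2]
[ 0.2 -0.2 -0.2  0. ] tool [  0.6 -33.3 -19.1] panel [ 4.7 43.2 31.5]
griptop [ 0.1 -0.  -0.1  0. ] [10.1 75.9 37.7]
```

arm_command:
  deltas: [0.4,-2.1,-2.9,0,0,0,40,0.4,-2.1,-2.9,0,0,0,40,0.4,-2.1,-2.9,0,0,0,40,0.4,-2.1,-2.9,0,0,0,40,0.4,-2.1,-2.9,0,0,0,40]

```text
clock: 4.45
ee_pos: [0.6094, -0.031, 0.1538]
ee_rot: [[-0.175, 0.979, 0.102], [0.848, 0.202, -0.489], [-0.5, 0.001, -0.866]]
contact_force: [0.3, -0.4, 0.2]
opening: 0.0401
grasp_force: 0.0
```

arm_command:
  deltas: [0,0,0,0,0,0,5,0,0,0,0,0,0,5,0,0,0,0,0,0,5,0,0,0,0,0,0,5,0,0,0,0,0,0,5]
  squeeze: 15

```text
clock: 4.87
ee_pos: [0.6095, -0.0306, 0.1543]
ee_rot: [[-0.175, 0.979, 0.102], [0.848, 0.203, -0.489], [-0.5, 0.001, -0.866]]
contact_force: [-0.1, -0.6, 0.4]
opening: 0.0141
grasp_force: 15.0
```

```bash
python3 - <<'E'
from h import *
s=sense();print(inpan(s['ee_pos']),s['opening'],s['grasp_force'],s['contact_force'].round(1),s['torque'].round(2))
E
```

```text
[ 7.2 76.6 -5. ] 0.014108144443008164 14.97134193778038 [-0.1 -0.6  0.4] [ 0.42  0.17 -0.04]
```

arm_command:
  deltas: [0.7,-3.4,2,0,0,0,5,0.7,-3.4,2,0,0,0,5,0.7,-3.4,2,0,0,0,5,0.7,-3.4,2,0,0,0,5,0.7,-3.4,2,0,0,0,5]

```text
clock: 5.28
ee_pos: [0.6131, -0.048, 0.1645]
ee_rot: [[-0.175, 0.979, 0.102], [0.849, 0.202, -0.489], [-0.499, 0.001, -0.866]]
contact_force: [-0.6, 1.1, -0.0]
opening: 0.0138
grasp_force: 15.0
```

arm_command:
  deltas: [2.3,-11.2,6.6,0,0,0,5,2.3,-11.2,6.6,0,0,0,5,2.3,-11.2,6.6,0,0,0,5,2.3,-11.2,6.6,0,0,0,5,2.3,-11.2,6.6,0,0,0,5]

```text
clock: 5.7
ee_pos: [0.6244, -0.1061, 0.1983]
ee_rot: [[-0.174, 0.98, 0.102], [0.848, 0.201, -0.49], [-0.5, 0.001, -0.866]]
contact_force: [0.2, -0.4, -1.3]
opening: 0.014
grasp_force: 15.0
```

```bash
python3 - <<'E'
from h import *
F,R,RT,w,b=pan()
s=sense();print(inpan(s['ee_pos']),s['opening'],s['grasp_force'],s['contact_force'].round(1),s['torque'].round(2))
print('tray',b,'tray axes',Rz(b[2])[:2,:2].round(3).tolist())
# flat tool: undo tilt; yaw so that pin x axis -> tray -y
yaw=b[2]-np.pi/2; x=Rz(yaw)[:,0];y=Rz(yaw)[:,1]
RV=np.stack([-x,y,[0,0,-1]],1); c=np.r_[b[:2],0]+x*.022
print('grip target xy',c); go(c+[0,0,.2],RV)
E
```

```text
[95.9 76.  -5.4] 0.014032994940874545 14.978835135698318 [ 0.2 -0.4 -1.3] [0.42 0.1  0.01]
tray [ 0.51236346 -0.32384887 -0.09592547] tray axes [[0.995, 0.096], [-0.096, 0.995]]
grip target xy [ 0.51025634 -0.34574773  0.        ]
t 5.7 d mm [-114.2 -239.7    1.7] rot [ 30.09   1.66 -16.68] F [ 0.2 -0.4 -1.3] op 14.0 g 15.0
```

arm_command:
  deltas: [-11.4,-24,10,3,0.17,-1.67,5,-11.4,-24,10,3,0.17,-1.67,5,-11.4,-24,10,3,0.17,-1.67,5,-11.4,-24,10,3,0.17,-1.67,5,-11.4,-24,10,3,0.17,-1.67,5]

```text
clock: 6.12
ee_pos: [0.5664, -0.2263, 0.2487]
ee_rot: [[-0.045, 0.998, 0.034], [0.965, 0.052, -0.256], [-0.257, 0.021, -0.966]]
contact_force: [0.1, -0.1, -1.3]
opening: 0.0143
grasp_force: 15.0
```

arm_command:
  deltas: [-11.4,-24,-20,3,0.17,-1.67,5,-11.4,-24,-20,3,0.17,-1.67,5,-11.4,-24,-20,3,0.17,-1.67,5,-11.4,-24,-20,3,0.17,-1.67,5,-11.4,-24,-20,3,0.17,-1.67,5]

```text
clock: 6.53
ee_pos: [0.5092, -0.3464, 0.1472]
ee_rot: [[0.097, 0.995, 0.001], [0.995, -0.097, 0.001], [0.001, 0.001, -1.0]]
contact_force: [0.1, 0.4, -0.5]
opening: 0.0139
grasp_force: 15.0
```

```bash
python3 - <<'E'
from h import *
F,R,RT,w,b=pan()
yaw=b[2]-np.pi/2; x=Rz(yaw)[:,0];y=Rz(yaw)[:,1]
RV=np.stack([-x,y,[0,0,-1]],1); c=np.r_[b[:2],0]+x*.022
go(c+[0,0,.0],RV)
s=sense()
T=capture('top');S=capture('scene')
g=s['ee_pos']-.0285*s['ee_rot'][:,2]; tip=g-x*.063-[0,0,.015]
print('grip',proj(T,g).round(1),proj(S,g).round(1),'tip',proj(T,tip).round(1),proj(S,tip).round(1),'fingertip',proj(S,s['ee_pos']-s['ee_rot'][:,2]*.015))
tips('scene',(220,300,330,410),th=25,c=S)
tips('top',(195,245,365,425),th=25,c=T)
E
```

```text
t 6.5333 d mm [   1.1    0.7 -147.2] rot [-0.03  0.06  0.06] F [ 0.1  0.4 -0.5] op 13.9 g 15.0
grip [[421.4 230.5]] [[383.1 251.9]] tip [[398.  228.6]] [[362.  247.5]] fingertip [[382.52771285 256.88588782]]
220 .........................##########....########################################.
221 ........................############..#########################################.
222 ........................############..###########################.#############.
223 ........................###..#####.....###################.########.##########..
224 ........................#######......####################.#########....#####....
225 ........................####......##########..#.#..##################...#.#.....
226 ........................#......#############.......#.....############...........
227 .............................###############....#...#..##############...........
228 ...........................################.........###############.............
229 ............................###############.........###....########.............
230 ..............................########
[... 8557 characters left out ...]

235 .................##..........#####.................#########
236 .................##.........######..................########
237 ................###.......########...................#######
238 ................###......#########.....................#####
239 ..........########################.....................#####
240 .........##########################.....................####
241 .........##########################.....................####
242 .............######################.....................####
243 .............######################.....................####
244 .............######################......................###
tip pred [[418.  237.8]]
tip pred [[418.8 228.8]]
```

arm_command:
  deltas: [0,0,-26,0,0,0,5,0,0,-26,0,0,0,5,0,0,-26,0,0,0,5,0,0,-26,0,0,0,5,0,0,-26,0,0,0,5]

```text
clock: 7.05
ee_pos: [0.5101, -0.3449, 0.0167]
ee_rot: [[0.095, 0.996, 0.0], [0.996, -0.095, -0.002], [-0.002, 0.0, -1.0]]
contact_force: [-0.2, 0.5, 0.1]
opening: 0.014
grasp_force: 15.0
```

arm_command:
  deltas: [0,0,-4,0,0,0,5,0,0,-4,0,0,0,5,0,0,-4,0,0,0,5,0,0,-3,0,0,0,5,0,0,-3,0,0,0,5]

```text
clock: 7.47
ee_pos: [0.5114, -0.3445, 0.0005]
ee_rot: [[0.094, 0.996, 0.002], [0.996, -0.094, -0.002], [-0.002, 0.002, -1.0]]
contact_force: [-0.4, 0.3, 0.3]
opening: 0.0138
grasp_force: 15.0
```

arm_command:
  deltas: [0,0,-1,0,0,0,5,0,0,-1,0,0,0,5,0,0,-1,0,0,0,5,0,0,-1,0,0,0,5,0,0,-1,0,0,0,5]

```text
clock: 7.88
ee_pos: [0.5106, -0.3438, -0.0057]
ee_rot: [[0.094, 0.996, 0.0], [0.996, -0.094, -0.001], [-0.001, 0.0, -1.0]]
contact_force: [-0.6, 0.2, -0.7]
opening: 0.0139
grasp_force: 15.0
```

arm_command:
  deltas: [0,0,-1,0,0,0,5,0,0,-1,0,0,0,5,0,0,-1,0,0,0,5,0,0,-1,0,0,0,5,0,0,0,0,0,0,5]

```text
clock: 8.3
ee_pos: [0.5105, -0.344, -0.0076]
ee_rot: [[0.095, 0.996, 0.0], [0.996, -0.095, -0.001], [-0.001, 0.0, -1.0]]
contact_force: [-4.1, 2.9, 16.7]
opening: 0.0137
grasp_force: 15.0
```

arm_command:
  deltas: [0,0,1,0,0,0,36,0,0,0.5,0,0,0,36,0,0,0,0,0,0,36,0,0,0,0,0,0,36,0,0,0,0,0,0,36]

```text
clock: 8.72
ee_pos: [0.5103, -0.3436, -0.0087]
ee_rot: [[0.094, 0.996, -0.001], [0.996, -0.094, -0.0], [-0.001, -0.001, -1.0]]
contact_force: [-0.3, 0.7, 0.4]
opening: 0.0356
grasp_force: 0.0
```

arm_command:
  deltas: [0,0,10,0,0,0,36,0,0,30,0,0,0,36,0,0,40,0,0,0,36,0,0,41,0,0,0,36,0,0,41,0,0,0,50]

```text
clock: 9.13
ee_pos: [0.5099, -0.3435, 0.1558]
ee_rot: [[0.095, 0.996, -0.001], [0.996, -0.095, -0.001], [-0.001, -0.001, -1.0]]
contact_force: [0.8, 0.1, 0.0]
opening: 0.04
grasp_force: 0.0
```

```bash
python3 - <<'E'
from h import *
F,R,RT,w,b=pan()
x=Rz(w[2])[:,0];y=Rz(w[2])[:,1]
RV=np.stack([-x,y,[0,0,-1]],1); print(w)
go([w[0],w[1],.1],RV); print(sense()['joint_pos'].round(2))
T=capture('top'); cv2.imwrite('pics/topb.png',T['frame'][:,:,::-1])
# dark pixels in tray
S=capture('scene')
d=np.abs(S['frame'].astype(int)-pickle.load(open('scene0.pkl','rb'))['frame']).max(2)>40
for v in range(280,330,2): print(v,''.join('#' if q else '.' for q in d[v,330:410]))
E
```

```text
[ 0.49959455  0.36780244 -1.50992473]
t 9.1333 d mm [-10.3 711.3 -55.8] rot [ 0.03 -0.04  8.92] F [0.8 0.1 0. ] op 40.0 g 0.0
[ 0.39  0.63  0.26  1.66 -0.2   0.87  0.63]
280 ................................................................................
282 ................................................................................
284 ................................................................................
286 ................................................................................
288 ................................................................................
290 ................................................................................
292 ................................................................................
294 ................................................................................
296 ......................########............###...................................
298 .......#............##############......#########...............................
300 ..........#..........################...##########..........................
[... 494 characters left out ...]
....................
314 ####################............................................................
316 #######################.........................................................
318 ########################........................................................
320 ######################..........................................................
322 ####################............................................................
324 ##################..............................................................
326 #####.#####.####................................................................
328 #######.........................................................................
```

arm_command:
  deltas: [-0.5,30,30,0,0,0.446,50,-0.5,30,30,0,0,0.446,50,-0.5,34,26,0,0,0.446,50,-0.5,34,22,0,0,0.446,50,-0.5,34,20,0,0,0.446,50]

```text
clock: 9.65
ee_pos: [0.5076, -0.1824, 0.2813]
ee_rot: [[0.056, 0.998, 0.001], [0.998, -0.056, -0.001], [-0.001, 0.001, -1.0]]
contact_force: [0.8, -0.2, 0.5]
opening: 0.0498
grasp_force: 0.0
```

arm_command:
  deltas: [-0.5,36,0,0,0,0.446,50,-0.5,36,0,0,0,0.446,50,-0.5,36,0,0,0,0.446,50,-0.5,36,0,0,0,0.446,50,-0.5,36,0,0,0,0.446,50]

```text
clock: 10.07
ee_pos: [0.5048, -0.002, 0.28]
ee_rot: [[0.017, 1.0, -0.0], [1.0, -0.017, -0.001], [-0.001, -0.0, -1.0]]
contact_force: [0.2, 0.5, 1.3]
opening: 0.0499
grasp_force: 0.0
```

arm_command:
  deltas: [-0.5,36,0,0,0,0.446,50,-0.5,36,0,0,0,0.446,50,-0.5,36,0,0,0,0.446,50,-0.5,36,0,0,0,0.446,50,-0.5,36,0,0,0,0.446,50]

```text
clock: 10.48
ee_pos: [0.5023, 0.1779, 0.2799]
ee_rot: [[-0.022, 1.0, -0.0], [1.0, 0.022, -0.001], [-0.001, -0.0, -1.0]]
contact_force: [0.3, 0.5, -0.8]
opening: 0.0498
grasp_force: 0.0
```

arm_command:
  deltas: [-0.5,37,-20,0,0,0.446,50,-0.5,37,-30,0,0,0.446,50,-0.5,37,-40,0,0,0.446,50,-0.5,37,-40,0,0,0.446,50,-0.5,37,-40,0,0,0.446,50]

```text
clock: 10.9
ee_pos: [0.5004, 0.3314, 0.1407]
ee_rot: [[-0.062, 0.998, -0.0], [0.998, 0.062, -0.001], [-0.001, -0.0, -1.0]]
contact_force: [0.9, -0.8, 0.5]
opening: 0.0497
grasp_force: 0.0
```

```bash
python3 - <<'E'
from h import *
F,R,RT,w,b=pan()
x=Rz(w[2])[:,0];y=Rz(w[2])[:,1]
RV=np.stack([-x,y,[0,0,-1]],1)
go([w[0],w[1],-.010],RV); s=sense(); z=s['ee_rot'][:,2]
T=capture('top');S=capture('scene')
for yy in(-.031,.031):
    p=s['ee_pos']-z*.015+s['ee_rot'][:,1]*yy; print('tip',proj(T,p).round(1),proj(S,p).round(1))
tips('top',(210,262,155,215),th=30,c=T)
tips('scene',(195,235,175,220),th=30,c=S)
E
```

```text
t 10.9 d mm [  -0.8   36.4 -150.7] rot [ 0.04 -0.   -0.04] F [ 0.9 -0.8  0.5] op 49.7 g 0.0
tip [[179.9 245.5]] [[187.8 185.5]]
tip [[178.7 223.4]] [[202.5 179.9]]
210 ###########################.................................
211 ##########....#....########.................................
212 #########...........#######.................................
213 #########...........########................................
214 #########..........##########...............................
215 ##############################..............................
216 ##############################..............................
217 ##############################..............................
218 ##############################..............................
219 ##############################..............................
220 ##############################..............................
221 .#############################..............................
222 .#############################..............................
223 ..###########################...............................
224 ..####################
[... 3843 characters left out ...]

222 ######.......................................
223 #.#######....................................
224 ###.#######..................................
225 #############................................
226 ##############...............................
227 #########....................................
228 ######.......................................
229 #####........................................
230 ###..........................................
231 .............................................
232 .............................................
233 .............................................
234 .............................................
tip pred [[186.6 197.1]]
tip pred [[201.1 191.4]]
```

arm_command:
  deltas: [-0.2,12,0,0,0,0,50,-0.2,12,0,0,0,0,50,-0.2,12,-20,0,0,0,50,0,0,-30,0,0,0,50,0,0,-30,0,0,0,50]

```text
clock: 11.42
ee_pos: [0.5026, 0.3687, 0.0643]
ee_rot: [[-0.061, 0.998, 0.005], [0.998, 0.061, 0.004], [0.004, 0.006, -1.0]]
contact_force: [-0.3, 0.8, 0.3]
opening: 0.0503
grasp_force: 0.0
```

arm_command:
  deltas: [0,0,-25,0,0,0,50,0,0,-22,0,0,0,50,0,0,-16,0,0,0,50,0,0,-4,0,0,0,50,0,0,-4,0,0,0,50]

```text
clock: 11.83
ee_pos: [0.5015, 0.3665, -0.008]
ee_rot: [[-0.06, 0.998, 0.002], [0.998, 0.06, 0.0], [0.0, 0.002, -1.0]]
contact_force: [-0.2, -0.7, 0.4]
opening: 0.0499
grasp_force: 0.0
```

arm_command:
  deltas: [0,0,0,0,0,0,15,0,0,0,0,0,0,15,0,0,0,0,0,0,15,0,0,0,0,0,0,15,0,0,0,0,0,0,15]
  squeeze: 30

```text
clock: 12.25
ee_pos: [0.5007, 0.3667, -0.0078]
ee_rot: [[-0.061, 0.998, 0.001], [0.998, 0.061, 0.0], [0.0, 0.001, -1.0]]
contact_force: [-1.2, 0.2, 4.6]
opening: 0.0239
grasp_force: 29.9
```

```bash
python3 - <<'E'
from h import *
F,R,RT,w,b=pan()
s=sense();print(s['ee_pos'],s['opening'],s['grasp_force'],s['contact_force'].round(1),s['torque'].round(2))
T=capture('top');S=capture('scene')
# wedge visible colour mask
for n,c,r in(('top',T,(222,248,158,212)),('scene',S,(205,238,172,216))):
    f=c['frame'].astype(int); m=(f[...,0]-f[...,2]>60)&(f[...,0]>120)
    for v in range(r[0],r[1]): print(v,''.join('#' if q else '.' for q in m[v,r[2]:r[3]]))
E
```

```text
[ 0.50071491  0.36667105 -0.00781923] 0.023934103241212867 29.933529496192932 [-1.2  0.2  4.6] [-0.12  0.29 -0.05]
222 ......................................................
223 ......................................................
224 ......................................................
225 ......................................................
226 ......................................................
227 ......................................................
228 ......................................................
229 ......................................................
230 .................................###########..........
231 ........................####################..........
232 .......................####################...........
233 .......................##################.............
234 .......................################...............
235 .......................##############.................
236 ......................#############...................
237 .......................##########.....................
238 .....................................
[... 1465 characters left out ...]
.#.#...#......
224 .........................###.......#.#......
225 .........................#####......##......
226 .........................#..####.....#......
227 ...............................####.........
228 ..................................##........
229 ............................................
230 ............................................
231 ............................................
232 ............................................
233 ............................................
234 ............................................
235 ............................................
236 ............................................
237 ............................................
```

```bash
python3 - <<'E'
from h import *
F,R,RT,w,b=pan()
go(F((-250,-2,-3.8)),RT); print(F((-250,-2,-3.8)),sense()['joint_pos'].round(2))
T=pickle.load(open('top0.pkl','rb'))
f=cv2.GaussianBlur(T['frame'],(0,0),.7).astype(int)
print('B-(R+G)/2 +20 ; cols 258-288')
for v in range(214,242): print(v,' '.join('%3d'%(f[v,u,2]-(f[v,u,0]+f[v,u,1])//2) for u in range(258,288)))
print('gray')
for v in range(214,242): print(v,' '.join('%3d'%f[v,u].mean() for u in range(258,288)))
for p in((-146,12,24),(-146,21,24),(-95,12,24),(-95,21,24),(-134,-3,24.5),(-134,-3,2.5),(-104,-20,20)): print(p,proj(T,F(p)).round(1))
E
```

```text
t 12.35 d mm [ -13.4 -194.4   34.5] rot [-29.78  -3.91   7.97] F [-0.9 -0.7  5.8] op 23.3 g 29.9
[0.48728392 0.17226088 0.0267091 ] [-0.73  0.85  0.08  1.74 -0.12  0.55 -0.51]
B-(R+G)/2 +20 ; cols 258-288
214 -13 -15 -15 -15 -14 -13 -14 -14 -14 -14 -14 -15 -15 -14 -14 -14 -14 -14 -15 -14 -14 -13 -14 -14 -15 -14 -15 -14 -14 -15
215 -12 -14 -15 -15 -15 -13 -14 -15 -14 -14 -14 -14 -14 -15 -14 -14 -14 -14 -15 -14 -13 -13 -14 -14 -15 -15 -15 -14 -15 -15
216 -13 -14 -15 -15 -14 -14 -15 -14 -14 -15 -15 -15 -14 -15 -14 -14 -13 -14 -14 -15 -14 -14 -15 -14 -14 -14 -15 -15 -15 -15
217 -14 -14 -15 -14 -14 -14 -14 -14 -14 -15 -15 -14 -15 -14 -14 -13 -13 -14 -14 -14 -13 -13 -14 -13 -13 -15 -15 -15 -15 -16
218 -14 -15 -15 -14 -14 -14 -14 -14 -14 -15 -14 -13 -13 -13 -14 -13 -13 -12 -12 -11 -11 -10 -11 -12 -13 -13 -14 -15 -14 -15
219 -13 -14 -14 -14 -14 -14 -14 -14 -14 -14 -14 -13 -13 -11 -11 -10 -10  -9  -8  -7  -7  -6  -8 -10 -12 -14 -14 -15 -14 -14
220 -13 -14 -14 -14 -14 -14 -13 -13 -13 -12 -12 -11 -11  -9  -8  -7  -7  -6  -5  -4  -4  -4  -5  -9 -12 -14 -14 -14 -14 -14
221 -14 -14 -15 -14 -14 -13
[... 5572 characters left out ...]
2  89 111 127 130 130 140 154 163 164 161 153 143 132 119 108  99 103 108 102  88  88 101 106 105 108 110 110
239 111  88  80  88 111 137 150 154 160 167 170 170 170 167 162 153 141 121 101  92  91  86  77  82  96 104 106 107 107 107
240 112  89  80  86 106 138 159 166 170 171 172 171 172 170 168 166 157 136 107  87  83  83  83  90 103 113 118 117 112 110
241 113  90  80  83 100 132 158 169 171 172 172 171 171 171 171 169 163 145 117  99  98 102 106 110 117 125 131 126 116 113
(-146, 12, 24) [[262.  229.1]]
(-146, 21, 24) [[261.3 226. ]]
(-95, 12, 24) [[277.  225.7]]
(-95, 21, 24) [[276.4 222.6]]
(-134, -3, 24.5) [[266.4 233.4]]
(-134, -3, 2.5) [[270.1 232.7]]
(-104, -20, 20) [[277.3 237.1]]
```

arm_command:
  deltas: [-1,-4,16,-2.98,-0.39,0.8,15,-1,-8,14,-2.98,-0.39,0.8,15,-1,-12,14,-2.98,-0.39,0.8,15,-1,-13,14,-2.98,-0.39,0.8,15,-1,-13,14,-2.98,-0.39,0.8,15]

```text
clock: 12.77
ee_pos: [0.4953, 0.3161, 0.064]
ee_rot: [[-0.126, 0.991, 0.044], [0.957, 0.133, -0.258], [-0.262, 0.009, -0.965]]
contact_force: [0.2, -0.1, -1.0]
opening: 0.0238
grasp_force: 29.9
```

arm_command:
  deltas: [-2,-24,-2,-2.98,-0.39,0.8,15,-2,-24,-2,-2.98,-0.39,0.8,15,-2,-24,-4,-2.98,-0.39,0.8,15,-2,-24,-8,-2.98,-0.39,0.8,15,-1,-20,-8,-2.98,-0.39,0.8,15]

```text
clock: 13.18
ee_pos: [0.4863, 0.199, 0.0395]
ee_rot: [[-0.175, 0.979, 0.101], [0.847, 0.202, -0.492], [-0.503, -0.001, -0.865]]
contact_force: [-0.1, -0.9, -1.4]
opening: 0.0238
grasp_force: 29.9
```

```bash
python3 - <<'E'
from h import *
F,R,RT,w,b=pan()
go(F((-250,-2,-3.8)),RT)
s=sense();print(inpan(s['ee_pos']))
T=capture('top');S=capture('scene')
g=inpan(s['ee_pos'])+[-1,0,23.8]
for p in((86,12,16),(86,12,-16),(86,7,16)): q=F(g+p);print(p,proj(T,q).round(1),proj(S,q).round(1))
for n,c,r in(('top',T,(220,245,225,275)),('scene',S,(205,250,210,256))):
    f=c['frame'].astype(int); m=(f[...,0]-f[...,2]>60)&(f[...,0]>100)
    for v in range(r[0],r[1]): print(v,''.join('#' if q else '.' for q in m[v,r[2]:r[3]]))
E
```

```text
t 13.1833 d mm [  1.  -26.7 -12.8] rot [ 0.17 -0.   -0.01] F [-0.1 -0.9 -1.4] op 23.8 g 29.9
[-266.5    2.5   20.4]
(86, 12, 16) [[245.2 231.6]] [[237.6 211. ]]
(86, 12, -16) [[250.9 230.6]] [[242.1 220.8]]
(86, 7, 16) [[245.5 233.3]] [[236.6 211.6]]
220 ..................................................
221 ..................................................
222 ..................................................
223 ..................................................
224 ..................................................
225 ..................................................
226 ..................................................
227 ..................................................
228 ..................................................
229 ..................................................
230 ..................................................
231 ..................................................
232 ..................................................
233 .................###..............................
234 .............#######..............................
235 .......############.
[... 2120 characters left out ...]
.....................................
237 ..............................................
238 ..............................................
239 ..............................................
240 ..............................................
241 ..............................................
242 ..............................................
243 ..............................................
244 ..............................................
245 ..............................................
246 ..............................................
247 ..............................................
248 ..............................................
249 ..............................................
```

arm_command:
  deltas: [0.2,-5.3,-2.6,-0.03,0,0,15,0.2,-5.3,-2.6,-0.03,0,0,15,0.2,-5.3,-2.6,-0.03,0,0,15,0.2,-5.3,-2.6,-0.03,0,0,15,0.2,-5.3,-2.6,-0.03,0,0,15]

```text
clock: 13.7
ee_pos: [0.4878, 0.1732, 0.0263]
ee_rot: [[-0.175, 0.98, 0.1], [0.847, 0.201, -0.492], [-0.502, -0.001, -0.865]]
contact_force: [0.8, -0.2, -0.7]
opening: 0.0236
grasp_force: 29.9
```

```bash
cat >> h.py <<'E'
def st():
    F,R,RT,w,b=pan(); s=sense(); print('t',s['clock'],'panel',inpan(s['ee_pos']),'Fpanel',(R.T@s['contact_force']).round(1),'op',round(s['opening']*1e3,1),'g',round(s['grasp_force'],1),'roterr',Ro.from_matrix(RT@s['ee_rot'].T).as_rotvec(degrees=True).round(2))
E
python3 -c "
from h import *
st()"
```

```text
t 13.7 panel [-251.    -1.3   -3.8] Fpanel [-0.   0.7 -0.8] op 23.6 g 29.9 roterr [ 0.16 -0.02  0.05]
```

arm_command:
  deltas: [0.8,-3.9,1.9,0,0,0,15,0.8,-3.9,1.9,0,0,0,15,0.8,-3.9,1.9,0,0,0,15,0.8,-3.9,1.9,0,0,0,15,0.8,-3.9,1.9,0,0,0,15]

```text
clock: 14.12
ee_pos: [0.4916, 0.154, 0.036]
ee_rot: [[-0.175, 0.979, 0.101], [0.846, 0.202, -0.493], [-0.503, -0.001, -0.864]]
contact_force: [0.7, 0.2, -0.1]
opening: 0.0234
grasp_force: 29.9
```

```bash
python3 -c "
from h import *
st()
T=capture('top');S=capture('scene')
F,R,RT,w,b=pan(); s=sense()
g=inpan(s['ee_pos'])+[-1,0,23.8]
for p in((86,12,16),(86,12,-16),(86,7,16)): q=F(g+p);print(p,proj(T,q).round(1),proj(S,q).round(1))
for n,c,r in(('top',T,(222,242,235,285)),('scene',S,(205,240,225,265))):
    f=c['frame'].astype(int); m=(f[...,0]-f[...,2]>60)&(f[...,0]>100)
    for v in range(r[0],r[1]): print(v,''.join('#' if q else '.' for q in m[v,r[2]:r[3]]))
"
```

```text
t 14.1167 panel [-229.1   -1.5   -5.2] Fpanel [-0.1  0.7 -0.1] op 23.4 g 29.9 roterr [ 0.21 -0.03  0.  ]
(86, 12, 16) [[261.  229.7]] [[249.8 216.2]]
(86, 12, -16) [[266.4 228.8]] [[254.4 226.2]]
(86, 7, 16) [[261.4 231.4]] [[248.8 216.9]]
222 ..................................................
223 ..................................................
224 ..................................................
225 ..................................................
226 ..................................................
227 ..................................................
228 ..................................................
229 ..................................................
230 ..................................................
231 ......................####........................
232 ..................########........................
233 ..............###########.........................
234 ..........##############..........................
235 .....#################............................
236 .####################.............................
237 ####################...........
[... 1114 characters left out ...]
##########...............
225 ...........###############..............
226 ...........###############..............
227 ....#....##.############................
228 ....#....#...#########..................
229 .....#.......######.....................
230 .....#........###.......................
231 ........................................
232 .........#..............................
233 ......#.................................
234 ........................................
235 ........................................
236 ........................................
237 ........................................
238 ........................................
239 ........................................
```

arm_command:
  deltas: [0.5,-2.5,0.9,0,0,0,15,0.5,-2.5,0.9,0,0,0,15,0.5,-2.5,0.9,0,0,0,15,0.98,0.2,0,0,0,0,15,0.98,0.2,0,0,0,0,15]

```text
clock: 14.63
ee_pos: [0.4936, 0.146, 0.0384]
ee_rot: [[-0.175, 0.98, 0.098], [0.846, 0.2, -0.495], [-0.504, -0.004, -0.863]]
contact_force: [-2.7, -1.0, 0.4]
opening: 0.0237
grasp_force: 30.0
```

```bash
python3 -c "
from h import *
st()"
```

```text
t 14.6333 panel [-220.8   -1.1   -7.2] Fpanel [ 0.6 -2.8  0.1] op 23.7 g 30.0 roterr [ 0.33 -0.15  0.13]
```

arm_command:
  deltas: [0.63,-3.05,1.8,0,0,0,15,0.63,-3.05,1.8,0,0,0,15,0.63,-3.05,1.8,0,0,0,15,0.63,-3.05,1.8,0,0,0,15,0.63,-3.05,1.8,0,0,0,15]
  squeeze: 40

```text
clock: 15.05
ee_pos: [0.4957, 0.1344, 0.0457]
ee_rot: [[-0.177, 0.979, 0.098], [0.848, 0.202, -0.49], [-0.499, -0.004, -0.866]]
contact_force: [-7.1, 6.2, -4.6]
opening: 0.0238
grasp_force: 40.0
```

```bash
python3 -c "
from h import *
st()"
```

```text
t 15.05 panel [-206.9   -1.4   -6.7] Fpanel [-8.8 -5.7 -0.2] op 23.8 g 40.0 roterr [ 0.   -0.22 -0.01]
```

arm_command:
  deltas: [0.2,-3.5,2,0,0,0,15,0.5,-3.4,2,0,0,0,15,0.7,-3.4,2,0,0,0,15,0.7,-3.4,2,0,0,0,15,0.7,-3.4,2,0,0,0,15]

```text
clock: 15.47
ee_pos: [0.4986, 0.1182, 0.0554]
ee_rot: [[-0.178, 0.979, 0.099], [0.848, 0.204, -0.489], [-0.499, -0.004, -0.867]]
contact_force: [-7.0, 6.4, -6.0]
opening: 0.0238
grasp_force: 40.0
```

```bash
python3 -c "
from h import *
st()"
```

```text
t 15.4667 panel [-187.9   -1.9   -6.6] Fpanel [-9.7 -5.6 -1.4] op 23.8 g 40.0 roterr [-0.05 -0.22 -0.09]
```

arm_command:
  deltas: [0.3,-3.5,2,0,0,0,15,0.6,-3.4,2,0,0,0,15,0.7,-3.4,2,0,0,0,15,0.7,-3.4,2,0,0,0,15,0.7,-3.4,2,0,0,0,15]

```text
clock: 15.88
ee_pos: [0.5021, 0.0994, 0.0662]
ee_rot: [[-0.178, 0.979, 0.099], [0.847, 0.203, -0.491], [-0.501, -0.004, -0.866]]
contact_force: [-5.5, 4.3, -3.4]
opening: 0.0238
grasp_force: 39.9
```

```bash
python3 -c "
from h import *
st()"
```

```text
t 15.8833 panel [-165.9   -2.2   -6.8] Fpanel [-6.3 -4.5 -0.3] op 23.8 g 39.9 roterr [ 0.09 -0.2  -0.07]
```

arm_command:
  deltas: [0,0,0,0,0,0,44,0,0,0,0,0,0,44,0,0,0,0,0,0,44,0,0,0,0,0,0,44,0,0,0,0,0,0,44]

```text
clock: 16.3
ee_pos: [0.5043, 0.0977, 0.0675]
ee_rot: [[-0.175, 0.979, 0.101], [0.846, 0.202, -0.493], [-0.503, -0.001, -0.864]]
contact_force: [-0.2, -0.5, 0.7]
opening: 0.0437
grasp_force: 0.0
```

arm_command:
  deltas: [-1.4,6.9,12.1,0,0,0,44,-2,9.8,17.3,0,0,0,44,-2,9.8,17.3,0,0,0,44,-2,9.8,17.3,0,0,0,44,-2,9.8,17.3,0,0,0,44]

```text
clock: 16.72
ee_pos: [0.4943, 0.144, 0.1495]
ee_rot: [[-0.176, 0.979, 0.1], [0.846, 0.202, -0.493], [-0.503, -0.002, -0.864]]
contact_force: [0.6, 0.3, -0.6]
opening: 0.0443
grasp_force: 0.0
```

```bash
python3 -c "
from h import *
st(); F,R,RT,w,b=pan()
go(F((0,0,60)),RT)
look('wedge.png',(274,226),(258,215),kt=6,ks=6,w=66,h=56)
"
```

```text
t 16.7167 panel [-163.4   -0.8   88. ] Fpanel [-0.4  0.7 -0.5] op 44.3 g 0.0 roterr [ 0.25 -0.05  0.  ]
t 16.7167 d mm [  32.3 -152.1   57.5] rot [ 0.25 -0.05  0.  ] F [ 0.6  0.3 -0.6] op 44.3 g 0.0
```

View pics/wedge.png

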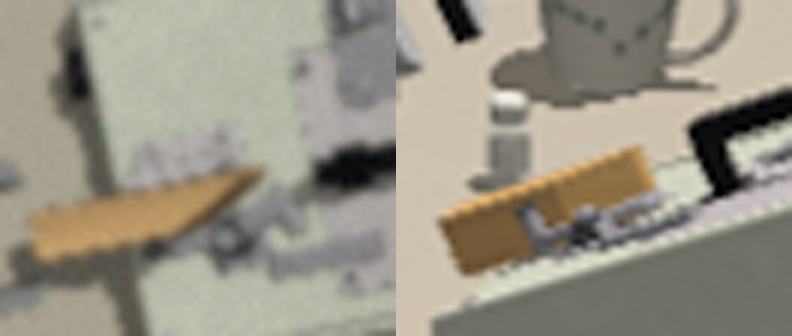

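The crop shows the beech wedge sitting along the rail, tip at about (284,227) in the top view. Its parallel part is past the roller and the catch has swung away. Next is the cover handle.

arm_command:
  deltas: [6.5,-30.4,11.5,0.05,0,0,44,6.5,-30.4,11.5,0.05,0,0,44,6.5,-30.4,11.5,0.05,0,0,44,6.5,-30.4,11.5,0.05,0,0,44,6.5,-30.4,11.5,0.05,0,0,44]

```text
clock: 17.23
ee_pos: [0.5265, -0.0105, 0.206]
ee_rot: [[-0.176, 0.979, 0.099], [0.848, 0.202, -0.49], [-0.5, -0.002, -0.866]]
contact_force: [0.8, 0.5, 0.3]
opening: 0.0438
grasp_force: 0.0
```

arm_command:
  deltas: [1.3,-6.2,-10.9,0,0,0,44,1.3,-6.2,-10.9,0,0,0,44,1.3,-6.2,-10.9,0,0,0,44,0.9,-4.4,-7.8,0,0,0,44,0.4,-2,-3.5,0,0,0,44]

```text
clock: 17.65
ee_pos: [0.531, -0.0346, 0.1608]
ee_rot: [[-0.176, 0.98, 0.098], [0.848, 0.201, -0.491], [-0.5, -0.003, -0.866]]
contact_force: [-0.1, 1.0, -0.6]
opening: 0.0437
grasp_force: 0.0
```

```bash
python3 -c "
from h import *
st(); F,R,RT,w,b=pan()
go(F((0,0,-2)),RT)
"
```

```text
t 17.65 panel [ 0.2 -1.   6.6] Fpanel [-1.2  0.1  0. ] op 43.7 g 0.0 roterr [ 0.07 -0.19  0.08]
t 17.65 d mm [ 1.8 -3.8 -7.6] rot [ 0.07 -0.19  0.08] F [-0.1  1.  -0.6] op 43.7 g 0.0
```

arm_command:
  deltas: [0.5,-1.2,-2.2,0,0,0,44,0.5,-1.2,-2.2,0,0,0,44,0.5,-1.2,-2.2,0,0,0,44,0,0,0,0,0,0,44,0,0,0,0,0,0,5]
  squeeze: 45

```text
clock: 18.07
ee_pos: [0.5337, -0.0366, 0.1556]
ee_rot: [[-0.176, 0.979, 0.101], [0.848, 0.203, -0.489], [-0.499, -0.001, -0.866]]
contact_force: [-0.4, -0.3, 0.5]
opening: 0.0399
grasp_force: 0.0
```

arm_command:
  deltas: [0,0,0,0,0,0,5,0,0,0,0,0,0,5,0,0,0,0,0,0,5,0,0,0,0,0,0,5,0,0,0,0,0,0,5]

```text
clock: 18.48
ee_pos: [0.5331, -0.0367, 0.1555]
ee_rot: [[-0.176, 0.979, 0.1], [0.848, 0.202, -0.489], [-0.499, -0.002, -0.866]]
contact_force: [-2.2, 0.4, 2.0]
opening: 0.0134
grasp_force: 45.0
```

```bash
python3 -c "
from h import *
st(); F,R,RT,w,b=pan()
T=capture('top');S=capture('scene')
f=T['frame'].astype(int); m=(f[...,0]-f[...,2]>45)&(f[...,0]>90)
for v in range(218,242): print(v,''.join('#' if q else '.' for q in m[v,240:300]),' '.join('%3d'%f[v,u].mean() for u in range(258,278)))
"
```

```text
t 18.4833 panel [-0.3  0.6  0.8] Fpanel [ 0.3 -2.1  2.2] op 13.4 g 45.0 roterr [-0.02 -0.1  -0.01]
218 ............................................................  86  85  87  90  86  87  88  87  90  90  92  94  91  92  94  94  95 106 120 123
219 ............................................................  91  90  92  93  94  95  94  94  95  91  95  91  95  96  97  98 103  99 113 125
220 ............................................................  93  96  98  95  95  93  99  96  97  96  96  96  98  99  97 101  99 102 105 113
221 ............................................................  98  97  98  99  99  98 100  98 102 100 103 100  99  99 101 104 102 100 100 105
222 ............................................................  87  98  99  97  97 100 102 104 102 103 107 106 100 102 102 101 103 103 102 102
223 ............................................................  88  96 102 101  98 105 104 102 103 104 103 103 105 102 103 104 104 105 102 104
224 ............................................................  69  93 100  96 101 102 105 102 103 101 102 105 104 103 106 102 10
[... 1778 characters left out ...]
........................................  67  84  97 100 101 110 102  92  89  89  88  90  86  84  86  87  86  85  86  87
238 ............................................................  89  96  98  96 102 103  96  90  87  84  88  87  86  85  82  81  82  82  78  79
239 ............................................................  99  97  97  99 102  93  89  83  86  81  80  84  84  83  81  81  80  77  78  75
240 ............................................................  96  94  99 104 100  90  83  79  78  77  76  74  76  80  75  77  72  71  72  77
241 ............................................................  99  99 101 102  99  82  81  75  78  76  74  75  72  70  72  70  68  72  71  86
```

arm_command:
  deltas: [-0.2,1,1.7,0,0,0,5,-0.2,1,1.7,0,0,0,5,-0.2,1,1.7,0,0,0,5,-0.2,1,1.7,0,0,0,5,-0.2,1,1.7,0,0,0,5]

```text
clock: 19.0
ee_pos: [0.5329, -0.0313, 0.1641]
ee_rot: [[-0.176, 0.979, 0.101], [0.849, 0.202, -0.489], [-0.499, -0.0, -0.867]]
contact_force: [0.4, -0.4, -3.2]
opening: 0.0138
grasp_force: 45.0
```

```bash
python3 -c "
from h import *
st()"
```

```text
t 19.0 panel [-0.7  1.5 10.8] Fpanel [-1.2  0.3 -3. ] op 13.8 g 45.0 roterr [-0.06 -0.02 -0.01]
```

arm_command:
  deltas: [-1,4.9,8.7,0,0,0,5,-1,4.9,8.7,0,0,0,5,-1,4.9,8.7,0,0,0,5,-1,4.9,8.7,0,0,0,5,-1,4.9,8.7,0,0,0,5]

```text
clock: 19.42
ee_pos: [0.5277, -0.0067, 0.208]
ee_rot: [[-0.176, 0.979, 0.101], [0.849, 0.202, -0.489], [-0.499, -0.0, -0.867]]
contact_force: [-0.7, 1.1, -2.4]
opening: 0.0134
grasp_force: 45.0
```

arm_command:
  deltas: [-6,20,8,1,0.2,0,5,-6,28,8,3,0.6,0,5,-6,30,8,3,0.6,0,5,-6,30,8,3,0.6,0,5,-6,30,8,3,0.6,0,5]

```text
clock: 19.83
ee_pos: [0.4972, 0.1324, 0.2483]
ee_rot: [[-0.194, 0.979, 0.059], [0.939, 0.203, -0.278], [-0.284, 0.001, -0.959]]
contact_force: [0.8, -1.1, -2.5]
opening: 0.0137
grasp_force: 45.0
```

arm_command:
  deltas: [-6,30,0,3,0.6,0,5,-6,30,0,3,0.6,0,5,-6,30,0,3,0.6,0,5,-6,30,0,3,0.6,0,5,-6,24,0,3,0.6,0,5]

```text
clock: 20.25
ee_pos: [0.4671, 0.2774, 0.2478]
ee_rot: [[-0.204, 0.979, 0.007], [0.979, 0.204, -0.02], [-0.021, 0.003, -1.0]]
contact_force: [-0.1, -0.2, -3.2]
opening: 0.0137
grasp_force: 45.0
```

```bash
python3 -c "
from h import *
F,R,RT,w,b=pan()
P=pickle.load(open('fit.pkl','rb'))[0]; x=Rz(P[2])[:,0];y=Rz(P[2])[:,1]
go([.465,.33,.012],np.stack([-x,y,[0,0,-1]],1)); print(sense()['ee_pos'])
"
```

```text
t 20.25 d mm [  -2.1   52.6 -235.8] rot [ 1.16  0.41 -0.08] F [-0.1 -0.2 -3.2] op 13.7 g 45.0
[0.46708591 0.27740928 0.24784572]
```

arm_command:
  deltas: [-0.4,11,-10,0.23,0.08,0,5,-0.4,11,-25,0.23,0.08,0,5,-0.4,11,-30,0.23,0.08,0,5,-0.4,10,-30,0.23,0.08,0,5,-0.4,10,-30,0.23,0.08,0,5]

```text
clock: 20.67
ee_pos: [0.4656, 0.3273, 0.1206]
ee_rot: [[-0.202, 0.979, 0.001], [0.979, 0.202, -0.006], [-0.006, -0.001, -1.0]]
contact_force: [0.8, -0.4, -2.9]
opening: 0.0136
grasp_force: 45.0
```

arm_command:
  deltas: [0,0,-30,0,0,0,5,0,0,-26,0,0,0,5,0,0,-20,0,0,0,5,0,0,-12,0,0,0,5,0,0,-6,0,0,0,5]

```text
clock: 21.08
ee_pos: [0.4646, 0.3264, 0.0262]
ee_rot: [[-0.202, 0.979, -0.002], [0.979, 0.202, -0.007], [-0.006, -0.004, -1.0]]
contact_force: [-0.1, -1.1, -1.8]
opening: 0.0136
grasp_force: 45.0
```

```bash
python3 -c "
from h import *
F,R,RT,w,b=pan()
P=pickle.load(open('fit.pkl','rb'))[0]; x=Rz(P[2])[:,0];y=Rz(P[2])[:,1]
go([.465,.33,.007],np.stack([-x,y,[0,0,-1]],1)); print(sense()['ee_pos'])
"
```

```text
t 21.0833 d mm [  0.4   3.6 -19.2] rot [ 0.4  -0.13  0.01] F [-0.1 -1.1 -1.8] op 13.6 g 45.0
[0.46455428 0.3263536  0.02615147]
```

arm_command:
  deltas: [0,0,-4,0.1,0,0,5,0,0,-3,0.1,0,0,5,0,0,-3,0.1,0,0,5,0,0,-2,0.1,0,0,5,0,0,-1,0,0,0,5]

```text
clock: 21.5
ee_pos: [0.4659, 0.3277, 0.016]
ee_rot: [[-0.202, 0.979, 0.001], [0.979, 0.202, 0.004], [0.004, 0.002, -1.0]]
contact_force: [-0.4, -0.5, -2.1]
opening: 0.0134
grasp_force: 45.0
```

arm_command:
  deltas: [0,0,-1,0,0,0,5,0,0,-1,0,0,0,5,0,0,-1,0,0,0,5,0,0,-1,0,0,0,5,0,0,0,0,0,0,5]

```text
clock: 21.92
ee_pos: [0.4654, 0.3276, 0.0114]
ee_rot: [[-0.202, 0.979, -0.0], [0.979, 0.202, 0.003], [0.003, 0.001, -1.0]]
contact_force: [-0.5, -0.2, -2.4]
opening: 0.0134
grasp_force: 45.0
```

arm_command:
  deltas: [0,0,-1,0,0,0,5,0,0,-1,0,0,0,5,0,0,-1,0,0,0,5,0,0,-1,0,0,0,5,0,0,0,0,0,0,5]

```text
clock: 22.33
ee_pos: [0.4654, 0.3276, 0.0073]
ee_rot: [[-0.202, 0.979, -0.0], [0.979, 0.202, 0.003], [0.003, 0.0, -1.0]]
contact_force: [-0.2, -0.2, -2.7]
opening: 0.0138
grasp_force: 45.0
```

arm_command:
  deltas: [0,0,-1,0,0,0,5,0,0,-1,0,0,0,5,0,0,-1,0,0,0,5,0,0,0,0,0,0,5,0,0,0,0,0,0,5]

```text
clock: 22.75
ee_pos: [0.4657, 0.3277, 0.0067]
ee_rot: [[-0.202, 0.979, 0.0], [0.979, 0.202, 0.004], [0.004, 0.001, -1.0]]
contact_force: [-4.0, -2.5, 15.4]
opening: 0.0137
grasp_force: 45.0
```

arm_command:
  deltas: [0,0,1.5,0,0,0,5,0,0,0.5,0,0,0,5,0,0,0,0,0,0,40,0,0,0,0,0,0,40,0,0,0,0,0,0,40]

```text
clock: 23.17
ee_pos: [0.4657, 0.3278, 0.0064]
ee_rot: [[-0.202, 0.979, 0.0], [0.979, 0.202, 0.003], [0.003, 0.001, -1.0]]
contact_force: [0.2, 1.4, 0.0]
opening: 0.0302
grasp_force: 0.0
```

arm_command:
  deltas: [0,0,0,0,0,0,40,0,0,15,0,0,0,40,0,0,30,0,0,0,40,0,0,40,0,0,0,40,0,0,41,0,0,0,40]

```text
clock: 23.58
ee_pos: [0.4647, 0.3269, 0.1329]
ee_rot: [[-0.202, 0.979, -0.002], [0.979, 0.202, 0.001], [0.002, -0.002, -1.0]]
contact_force: [0.4, 0.9, 0.4]
opening: 0.04
grasp_force: 0.0
```

arm_command:
  deltas: [-20,0,20,0,0,0,40,-20,30,20,0,0,0,40,-20,35,10,0,0,0,40,-20,35,0,0,0,0,40,-20,35,0,0,0,0,40]

```text
clock: 24.0
ee_pos: [0.3649, 0.4645, 0.1838]
ee_rot: [[-0.201, 0.98, 0.001], [0.98, 0.201, 0.006], [0.005, 0.003, -1.0]]
contact_force: [0.8, 0.7, -1.4]
opening: 0.04
grasp_force: 0.0
```

```bash
python3 - <<'E'
from h import *
s=sense();print(s['ee_pos'],s['opening'],s['contact_force'].round(1))
T=capture('top');S=capture('scene')
o=np.hstack([cv2.resize(T['frame'][165:275,120:430,::-1],None,fx=2.55,fy=2.55,interpolation=cv2.INTER_CUBIC)])
q=cv2.resize(S['frame'][165:330,140:410,::-1],None,fx=1.9,fy=1.9,interpolation=cv2.INTER_CUBIC)
m=np.zeros((o.shape[0]+q.shape[0],max(o.shape[1],q.shape[1]),3),np.uint8);m[:o.shape[0],:o.shape[1]]=o;m[o.shape[0]:,:q.shape[1]]=q
print(m.shape);cv2.imwrite('pics/fin.png',m)
E
```

```text
[0.36491779 0.46450078 0.1838481 ] 0.039993685540416705 [ 0.8  0.7 -1.4]
(594, 790, 3)
```

View pics/fin.png

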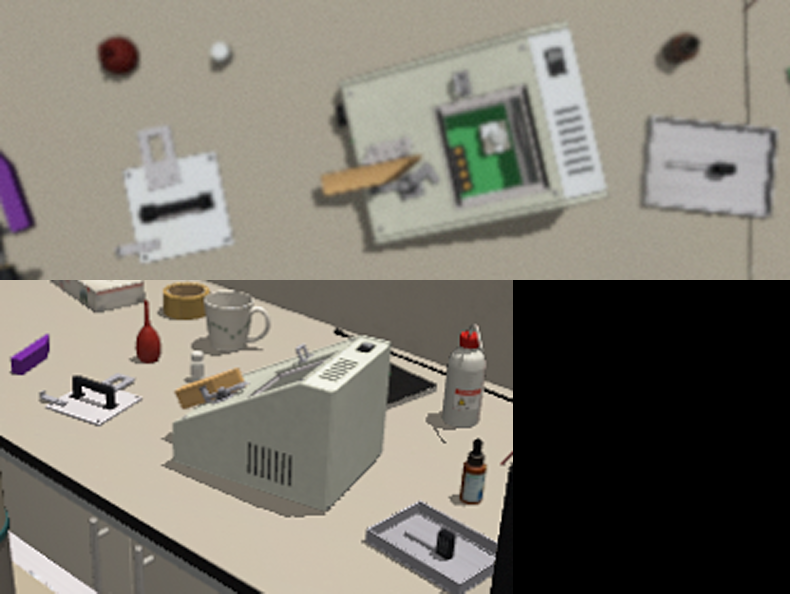

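The final picture shows what the task asked for:
- The cover lies flat, handle up, at about (190,245) in the top view.
- The pin stands inside the tray.
- The wedge holds the catch open.
- The bottle, vial and blower are untouched.

I'm handing the job in.

```bash
python3 -c "
from h import *
print(close_job())"
```

```text
the job is handed in; nothing more can be done
None
```

The job is handed in at about 24 s of the 72 s allowed. The final pictures show the pin in the tray, the wedge holding the catch open, the cover flat with its handle up on the worktop, and the bottle, vial and blower in place; `close_job()` returned no verdict.

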